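# Put the reagent bottles back in their own spill saucers

## Robot

A 7-joint arm with a two-finger parallel gripper is mounted at the origin on the work surface. World frame = base frame: x ahead of the robot, y to its left, z up, the work surface at z = 0. Lengths are in m, angles in rad, forces in N, time in s.
With the tool pointing down it reaches from about 0.4 to 0.85 m from the base axis. Payload 4.5 kg.
Tool frame: the origin (TCP) lies midway between the tips of the shut fingers; the grasp point (between the pads) lies 19 mm behind it (arm.pinch_z is the distance from the TCP to the grasp point, in m); z points along the fingers, y is the direction in which the jaws open and shut (so a half turn about z gives the same grasp; the last joint's range is limited). The gripper opens to 88 mm and grips with 3 to 60 N. Pads are 18 mm wide; open, the fingers measure 123 mm over their backs; the gripper's body (75 mm by 187 mm) begins 45 mm behind the grasp point.
Start: joints at [1.34, 0.689, -0.195, 1.565, 0.157, 0.902, -0.215], TCP at [0.164, -0.603, 0.218] pointing down, gripper open.
Joint ranges: [-3.01, 3.01], [-0.46, 2.08], [-1.47, 1.51], [0.13, 2.56], [-1, 4.14], [0.04, 2.09], [-2.66, 2.66]. Speed limits (rad/s): [2.57, 2.57, 3.14, 3.14, 3.14, 3.14, 3.14].

## Interface

Orientations are given as a unit quaternion [x, y, z, w].
In Python, from cell import readout, vision, workorder, arm gives the robot as it stands. The module is installed in compiled form; this text tells all that it offers.
- The arm moves only by the tool jog_arm, never from a script. Its argument "moves" is a list that holds one entry, the list of rows, each a list of 6 numbers: the shift along the tool's x, y, z in cm, then the turn, a rotation vector about the tool's x, y, z in rad. In form: [[[tx, ty, tz, ax, ay, az], ...]]. A call has 1 to 5 rows; each row is the pose to reach, as a shift and turn from the pose measured when the call began, along the tool's axes at that moment; what a row does not reach only later rows make up. A row lasts 1/8 s, in which the tool goes at most 62.5 mm and 10.7 degrees, less where a joint would pass 70% of its speed; a pose out of reach is approached as far as the arm can. A call with a gripper value outside its range is refused whole. "fingers" is the closure, from 0 (fully open) to 1 (shut), set as the call begins (left out, the last holds). The fingers move at their own pace and stop on an object; the grip force is fixed at half the most. Time passes only in rows, so rows that repeat a pose let the fingers close. It gives the time, the measured TCP pose, the force and the opening at its end, in the units of the state.
- readout.observe(): the state, without advancing time (a new reading comes with each control period).
- vision.capture(name): name is "scene" or "top" or "wrist"; returns a dict with "img" (400x640x3 uint8, red, green, blue), "fovy" (degrees; the focal length in pixels is half the picture's height over the tangent of half this angle, whatever the lens; pixels are square), "cx", "cy" (the principal point, pixels), "D" ([k1, k2, p1, p2, k3] as OpenCV has them; the pictures are not rectified), "R" (3x3) and "t" (3): a world point X has camera coordinates R X + t; the wrist camera has in their place "T_tool_cam" (4x4, takes a point from camera to tool coordinates, whose origin is the TCP and whose axes are the flange's). Camera axes: x right, y down, z forward; pixel columns grow to the right and rows downward; lengths in m; the calibration is good to about 2 mm. A picture is of the moment at which its call begins: read the wrist's pose just before it. There is no depth.
- workorder.close_job(): hands the job in, once; it reports no verdict.
The state is a dict: "time": time; "qpos": joint angles; "qd": joint speeds; "joint_torque": joint torques, N m; "tcp_pos": TCP position; "tool_rot": TCP orientation; "wrist_force": force on the tool from outside, world axes, zero at the start; "ft_torque": the same for the moment, N m; "grip_width": finger opening in m.
Only numpy, scipy, OpenCV 4.12 (cv2) and the standard library are available. Lean on these libraries where they do the work, as an engineer would, in place of code of your own. Each camera call takes 0.05 s, during which the arm holds its last target.

## Task

The three amber reagent bottles stand in each other's spill saucers: bring each one back to the saucer that has the colour of its cap, parking a bottle in the white spare saucer on the way and leaving that one empty at the end. They are full glass bottles: keep them upright, set them down rather than dropping them, and never stand one on the bare bench. Leave the beaker, the flask and the titrator alone.

Things in the scene. Friction and masses are not known exactly. Their poses are not given: they have to be found in the camera images.
- bottle_red: Loose upright amber glass bottle, red ribbed cap, red stripe over a white label; 0.15 to 0.3 kg, 110 mm tall. Body 56 mm across to 60 mm up, shoulder narrowing to a 29 mm neck at 77 mm; cap 38 mm across, 86 to 110 mm up: grip it there, from above. Origin: centre of its underside; z up; yaw has no meaning. It starts in a saucer not its own.
- bottle_blue: Loose upright amber glass bottle, blue ribbed cap, blue stripe over a white label; 0.15 to 0.3 kg, 110 mm tall. Body 56 mm across to 60 mm up, shoulder narrowing to a 29 mm neck at 77 mm; cap 38 mm across, 86 to 110 mm up: grip it there, from above. Origin: centre of its underside; z up; yaw has no meaning. It starts in a saucer not its own.
- bottle_yellow: Loose upright amber glass bottle, yellow ribbed cap, yellow stripe over a white label; 0.15 to 0.3 kg, 110 mm tall. Body 56 mm across to 60 mm up, shoulder narrowing to a 29 mm neck at 77 mm; cap 38 mm across, 86 to 110 mm up: grip it there, from above. Origin: centre of its underside; z up; yaw has no meaning. It starts in a saucer not its own.
- saucer_red: Round red plastic spill saucer (home of the bottle with the red cap, holding another bottle at the start), fixed to the bench. 90 mm across outside (two small lugs add 15 mm each), 82 mm inside, rim 13 mm high, flat floor 6 mm above the bench. Origin: centre of its underside, at bench level; z up.
- saucer_blue: Round blue plastic spill saucer (home of the bottle with the blue cap, holding another bottle at the start), fixed to the bench. 90 mm across outside (two small lugs add 15 mm each), 82 mm inside, rim 13 mm high, flat floor 6 mm above the bench. Origin: centre of its underside, at bench level; z up.
- saucer_yellow: Round yellow plastic spill saucer (home of the bottle with the yellow cap, holding another bottle at the start), fixed to the bench. 90 mm across outside (two small lugs add 15 mm each), 82 mm inside, rim 13 mm high, flat floor 6 mm above the bench. Origin: centre of its underside, at bench level; z up.
- saucer_spare: Round white plastic spill saucer (the spare one, empty at the start), fixed to the bench. 90 mm across outside (two small lugs add 15 mm each), 82 mm inside, rim 13 mm high, flat floor 6 mm above the bench. Origin: centre of its underside, at bench level; z up.
- beaker: Bystander: loose empty clear glass beaker, 68 mm across, 90 mm tall. Origin: centre of its underside.
- flask: Bystander: loose green-tinted conical flask with a white stopper, 78 mm across at the foot, 112 mm tall. Origin: centre of its underside.
- titrator: Bystander: white bench titrator with a blue screen and keys, fixed, 170 x 150 mm (x, y), low front 45 mm tall on -x, screen part 108 mm tall on +x. Origin: centre of its underside.
Things that resemble listed ones, but are neither listed nor needed, are in the scene too. Leave any purple look-alike of the bottle_blue alone.

How it is judged:
By the outcome, as a careful person would: the job done as asked, in the order asked, and still so for the second after the job is handed in, with the robot touching nothing.
It also fails if it takes over 120 s, if anything falls off the work surface, if the arm or the gripper's body presses on something with over 40 N, if the wrist force passes 120 N, or if a joint passes its speed limit or range.

## Working session

There is one attempt and no reset: what is moved stays moved. The work goes in short steps, Python scripts to look and compute and a tool call to move; the robot and the scene stay as the last step left them, time stands still between calls to the robot, and variables do not carry over. Pictures are saved under pics/ and viewed, and the job is handed in when it is done.

Besides the shell and the picture viewer there is one more tool, called by a JSON object that holds its "api" and its "payload". jog_arm: Moves the arm, as the interface text tells. Its arguments: {"type":"object","properties":{"moves":{"type":"array"},"fingers":{"type":"number"}},"required":["moves"]}

```bash
mkdir -p pics
python3 - <<'E'
from cell import readout, vision, workorder, arm
import cv2
s=readout.observe()
for k,v in s.items(): print(k,v)
print([a for a in dir(arm) if a[0]!='_'])
for n in ["scene","top","wrist"]:
    c=vision.capture(n); cv2.imwrite(f"pics/{n}0.png",c["img"][:,:,::-1])
    print(n,{k:v for k,v in c.items() if k!="img"})
E
```

```text
time 0.0
qpos [ 1.33978852  0.68999627 -0.19451018  1.56632647  0.15730968  0.90249431
 -0.21510708]
qd [-0.00186493  0.00017242  0.00038863 -0.0023266   0.0010294  -0.00014758
 -0.0005236 ]
joint_torque [ 1.51059010e-05 -5.27564549e+01 -1.26726028e+00 -1.53429562e+01
 -5.27778617e-02  6.43584921e-03  1.63317918e-04]
tcp_pos [ 0.16334948 -0.60258997  0.21730698]
tool_rot [ 9.91241821e-01  1.32056101e-01 -1.90154832e-04 -8.96021850e-04]
wrist_force [-0.16568703 -0.02869451  0.51529058]
ft_torque [ 0.00557522 -0.00248159  0.00892547]
grip_width 0.08811560019434722
['Unreachable', 'pinch_z']
scene {'fovy': 54.2880112637698, 'cx': 319.2755001176485, 'cy': 198.41096169716474, 'D': array([-0.02147701,  0.        ,  0.        ,  0.        ,  0.        ]), 'R': array([[ 0.45380731,  0.89094956, -0.01636485],
       [ 0.47771329, -0.25874513, -0.83954807],
       [-0.75222931,  0.37317535, -0.54303888]]), 't': array([-0.3580296 , -0.24590147,  1.51819856])}
top {'fovy': 56.29628294673008, 'cx': 316.8435068339695, 'cy': 199.70010595067063, 'D': array([-0.0733527,  0.       ,  0.       ,  0.       ,  0.       ]), 'R': array([[ 0.00806309, -0.99989491, -0.01204765],
       [-0.98887096, -0.00618315, -0.14864724],
       [ 0.14855712,  0.01311213, -0.9888169 ]]), 't': array([0.08802349, 0.62747819, 1.07985957])}
wrist {'fovy': 68.7405974633549, 'cx': 319.0162677441922, 'cy': 203.1198891686653, 'D': array([-0.03644115,  0.        ,  0.        ,  0.        ,  0.        ]), 'T_tool_cam': array([[-9.58164998e-04, -9.56957470e-01, -2.90226607e-01,
         7.48510619e-02],
       [ 9.99999328e-01, -7.27688978e-04, -9.02043248e-04,
        -5.06687243e-04],
       [ 6.52022321e-04, -2.90227276e-01,  9.56957524e-01,
        -1.66336942e-01],
       [ 0.00000000e+00,  0.00000000e+00,  0.00000000e+00,
         1.00000000e+00]])}
```

View pics/scene0.png

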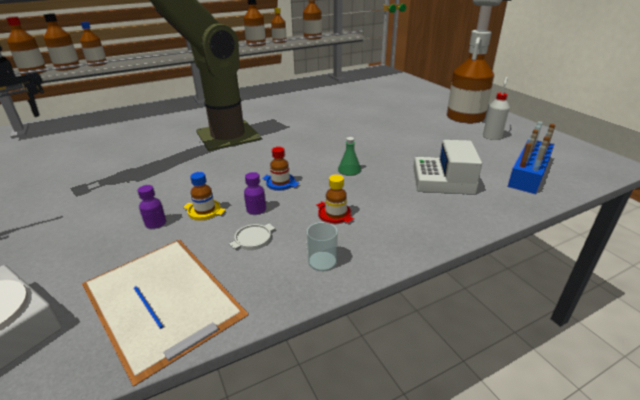

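View pics/top0.png

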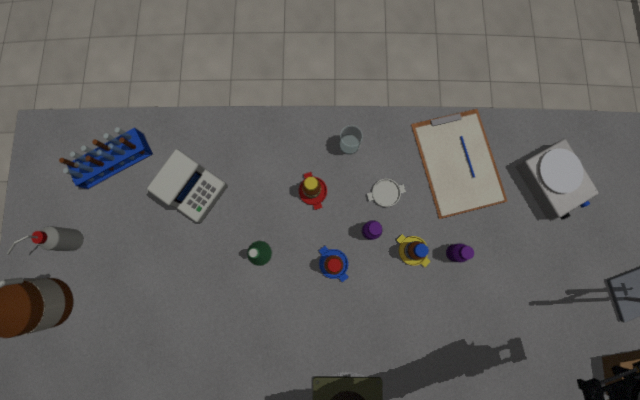

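View pics/wrist0.png

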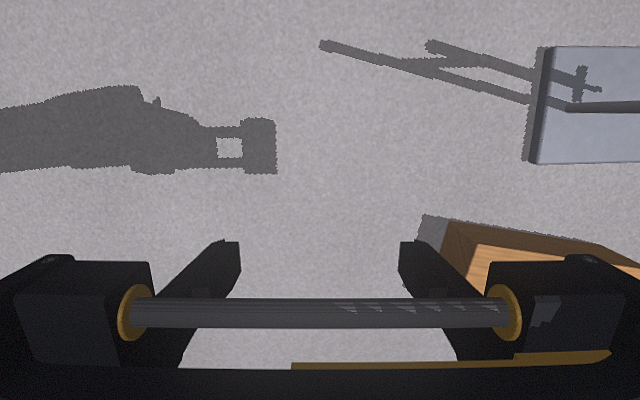

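The top view shows the caps: blue at (421,251) on the yellow saucer, red at (334,264) on the blue saucer, and yellow at (311,185) on the red saucer. The spare saucer is at (386,193), with purple look-alikes at (372,230) and (460,253). The beaker is at (350,140) and the flask at (259,253).

```bash
cat > h.py <<'E'
import numpy as np, cv2
from scipy.spatial.transform import Rotation as Ro
from scipy.optimize import least_squares
from cell import readout, vision
def cam(name):
    s=readout.observe(); c=vision.capture(name)
    f=200/np.tan(np.radians(c["fovy"]/2)); K=np.array([[f,0,c["cx"]],[0,f,c["cy"]],[0,0,1.]])
    if name=="wrist":
        T=np.eye(4);T[:3,:3]=Ro.from_quat(s["tool_rot"]).as_matrix();T[:3,3]=s["tcp_pos"];T=T@c["T_tool_cam"]
        R=T[:3,:3].T;t=-R@T[:3,3]
    else: R,t=c["R"],c["t"]
    return dict(img=c["img"],K=K,D=c["D"],R=R,t=t,C=-R.T@t)
def rays(c,px):
    p=cv2.undistortPoints(np.asarray(px,float).reshape(-1,1,2),c["K"],c["D"]).reshape(-1,2)
    return np.c_[p,np.ones(len(p))]@c["R"]
def plane(c,px,z):
    d=rays(c,px); return c["C"]+d*((z-c["C"][2])/d[:,2])[:,None]
def proj(c,X):
    return cv2.projectPoints(np.asarray(X,float).reshape(-1,1,3),cv2.Rodrigues(c["R"])[0],c["t"],c["K"],c["D"])[0].reshape(-1,2)
def tri(c1,p1,c2,p2):
    d1=rays(c1,[p1])[0];d2=rays(c2,[p2])[0];d1/=np.linalg.norm(d1);d2/=np.linalg.norm(d2)
    A=np.c_[d1,-d2];k=np.linalg.lstsq(A,c2["C"]-c1["C"],rcond=None)[0]
    a=c1["C"]+k[0]*d1;b=c2["C"]+k[1]*d2
    return (a+b)/2,np.linalg.norm(a-b)
HUE={"red":[(0,6),(174,180)],"yellow":[(22,34)],"blue":[(100,122)],"purple":[(128,155)]}
def mask(img,col):
    h=cv2.cvtColor(img,cv2.COLOR_RGB2HSV); m=np.zeros(h.shape[:2],np.uint8)
    for a,b in HUE[col]: m|=cv2.inRange(h,(a,150,70),(b,255,255))
    return m
def blobs(img,col,amin=15):
    n,l,s,ce=cv2.connectedComponentsWithStats(mask(img,col))
    return [(ce[i].round(1).tolist(),s[i].tolist()) for i in range(1,n) if s[i][4]>=amin]
E
python3 - <<'E'
from h import *
for n in ["top","scene"]:
    c=cam(n)
    for col in HUE: print(n,col,blobs(c["img"],col))
    im=c["img"][150:290,280:490] if n=="top" else c["img"][130:280,130:370]
    cv2.imwrite(f"pics/{n}1.png",cv2.resize(im[:,:,::-1],None,fx=3.3,fy=3.3,interpolation=cv2.INTER_CUBIC))
E
```

```text
top red [([307.3, 174.8], [304, 173, 8, 5, 26]), ([317.1, 196.4], [301, 178, 26, 31, 260]), ([37.5, 236.8], [32, 231, 11, 12, 96]), ([333.9, 264.7], [327, 258, 15, 14, 158])]
top yellow [([310.6, 183.3], [304, 177, 14, 13, 146]), ([409.8, 250.2], [397, 235, 32, 31, 338])]
top blue [([112.3, 161.1], [69, 128, 82, 60, 1282]), ([467.0, 156.1], [461, 137, 13, 40, 45]), ([586.0, 203.5], [583, 202, 7, 4, 18]), ([420.9, 249.9], [415, 244, 13, 13, 133]), ([334.1, 262.5], [319, 246, 29, 36, 373])]
top purple [([374.6, 228.3], [369, 222, 12, 14, 124]), ([466.6, 252.3], [461, 246, 12, 13, 88])]
scene red [([13.2, 20.7], [7, 17, 13, 8, 81]), ([501.3, 95.9], [497, 93, 10, 7, 59]), ([277.8, 152.2], [272, 147, 12, 12, 122]), ([279.3, 172.1], [272, 170, 16, 4, 27]), ([332.9, 214.8], [317, 202, 36, 21, 295])]
scene yellow [([276.8, 10.1], [274, 8, 6, 5, 24]), ([335.7, 181.6], [329, 175, 15, 15, 182]), ([203.6, 211.6], [184, 201, 41, 19, 335]), ([334.9, 203.9], [326, 201, 20, 6, 45])]
scene blue [([85.2, 24.6], [82, 22, 7, 6, 37]), ([529.3, 171.2], [508, 142, 46, 51, 1056]), ([197.9, 178.2], [191, 172, 15, 14, 164]), ([280.2, 183.4], [263, 175, 35, 15, 215]), ([203.6, 200.0], [195, 197, 17, 5, 20]), ([148.4, 307.4], [135, 287, 28, 41, 139])]
scene purple [([253.2, 194.1], [245, 173, 18, 41, 556]), ([148.8, 206.9], [138, 186, 22, 42, 576])]
```

View pics/top1.png

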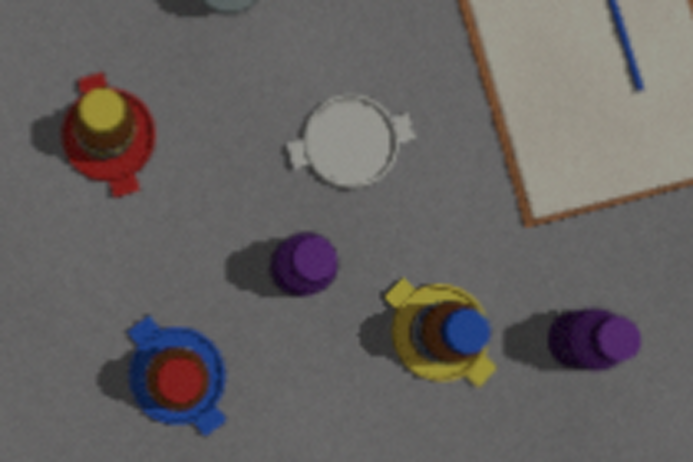

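View pics/scene1.png

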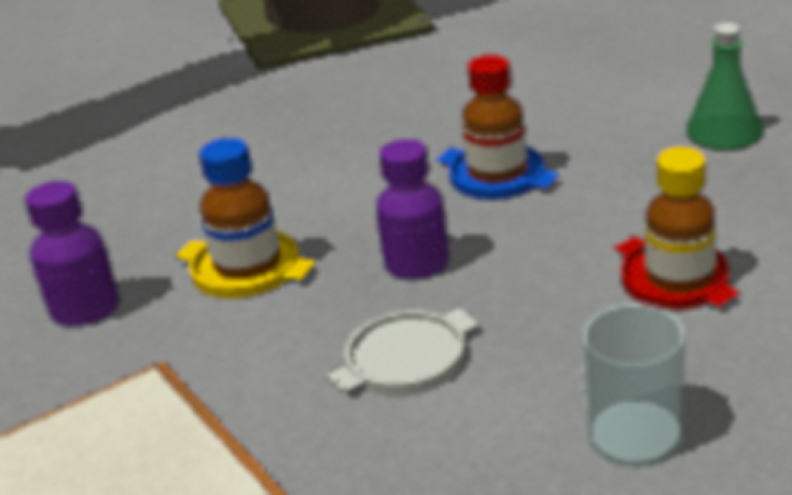

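The crops confirm the layout: blue cap in the yellow saucer, red cap in blue, yellow cap in red, with the white one empty. Next I triangulate the caps and saucers.

```bash
cat >> h.py <<'E'
def capmask(img,col,near,r):
    m=mask(img,col); n,l,s,ce=cv2.connectedComponentsWithStats(m)
    i=min(range(1,n),key=lambda i:np.hypot(*(ce[i]-near))+(1e3 if s[i][4]<15 else 0)); return (l==i).astype(np.uint8)
def capc(c,col,near):
    m=capmask(c["img"],col,near,0); M=cv2.moments(m,True); return np.array([M["m10"]/M["m00"],M["m01"]/M["m00"]])
def wmask(img):
    h=cv2.cvtColor(img,cv2.COLOR_RGB2HSV); return cv2.inRange(h,(0,0,150),(180,60,255))
def circ(c,m,z,r=0.045):
    """outer rim circle fit of mask on plane z, robust to lugs/occlusion"""
    cs,_=cv2.findContours(m,cv2.RETR_EXTERNAL,cv2.CHAIN_APPROX_NONE); p=np.vstack(cs).reshape(-1,2)
    P=plane(c,p,z)[:,:2]; hull=P
    f=lambda q:np.hypot(P[:,0]-q[0],P[:,1]-q[1])-q[2]
    s=least_squares(f,[*np.median(P,0),r],loss="cauchy",f_scale=0.001); return s.x
E
python3 - <<'E'
from h import *
t=cam("top");s=cam("scene")
caps={"red":((334,265),(278,152)),"yellow":((311,183),(336,182)),"blue":((421,250),(198,178))}
for k,(a,b) in caps.items():
    pa,pb=capc(t,k,a),capc(s,k,b); X,e=tri(t,pa,s,pb); print("cap",k,X.round(4),e.round(4))
pur={"A":((374.6,228.3),(251.5,180)),"B":((466.6,252.3),(146,192))}
for k,(a,b) in pur.items(): print("purple",k,plane(t,[a],.10).round(3))
def roi(m,x0,y0,x1,y1):
    o=np.zeros_like(m);o[y0:y1,x0:x1]=m[y0:y1,x0:x1];return o
S={"red":((295,168,335,215),(310,192,360,228)),"blue":((310,240,355,285),(258,165,305,195)),"yellow":((390,230,435,275),(178,195,232,225)),"spare":((360,172,412,212),(225,218,282,256))}
for k,(a,b) in S.items():
    o=[]
    for c,r in((t,a),(s,b)):
        m=wmask(c["img"]) if k=="spare" else mask(c["img"],k)
        m=roi(m,*r)
        q=circ(c,m,.011); o.append(q)
        print(k,q.round(4), m.astype(bool).sum())
    pp=[proj(c,[q[0],q[1],.011])[0] for c,q in zip((t,s),o)]
    X,e=tri(t,pp[0],s,pp[1]); print("  tri",X.round(4),e.round(4))
print("beaker",plane(t,[(350,140)],.05).round(3),"flask",plane(t,[(259,253)],.08).round(3))
E
```

```text
cap red [0.4353 0.0434 0.104 ] 0.0021
cap yellow [0.6666 0.1109 0.1036] 0.0017
cap blue [ 0.4775 -0.2007  0.1044] 0.0031
purple A [[ 0.538 -0.073  0.1  ]]
purple B [[ 0.471 -0.334  0.1  ]]
red [0.6727 0.1177 0.0381] 288
red [0.6698 0.1149 0.0348] 293
  tri [0.6717 0.1159 0.0121] 0.0037
blue [0.4366 0.0406 0.0412] 376
blue [0.4495 0.041  0.0429] 214
  tri [0.4373 0.0427 0.0041] 0.005
yellow [ 0.4776 -0.2012  0.0416] 340
yellow [ 0.488  -0.2016  0.0453] 335
  tri [ 0.4779 -0.2016  0.005 ] 0.0023Traceback (most recent call last):
  File "<stdin>", line 16, in <module>
  File "h.py", line 42, in circ
    cs,_=cv2.findContours(m,cv2.RETR_EXTERNAL,cv2.CHAIN_APPROX_NONE); p=np.vstack(cs).reshape(-1,2)
                                                                        ~~~~~~~~~^^^^
    return _nx.concatenate(arrs, 0, dtype=dtype, casting=casting)
           ~~~~~~~~~~~~~~~^^^^^^^^^^^^^^^^^^^^^^^^^^^^^^^^^^^^^^^
ValueError: need at least one array to concatenate
```

Run:
```python
from h import *
t=cam("top");s=cam("scene")
h=cv2.cvtColor(t["img"],cv2.COLOR_RGB2HSV)
print(h[193,386],h[193,365],h[215,386]); h2=cv2.cvtColor(s["img"],cv2.COLOR_RGB2HSV); print(h2[237,253],h2[250,235-10],)
o=[]
for c,r,v in((t,(360,172,412,212),125),(s,(225,218,282,256),150)):
    g=cv2.cvtColor(c["img"],cv2.COLOR_RGB2HSV)[:,:,2]; m=np.zeros_like(g);x0,y0,x1,y1=r
    m[y0:y1,x0:x1]=(g[y0:y1,x0:x1]>v)
    m=cv2.morphologyEx(m,cv2.MORPH_CLOSE,np.ones((5,5),np.uint8)); q=circ(c,m,.011); o.append(q)
    M=cv2.moments(m,True);print(q.round(4),m.sum(),plane(c,[(M["m10"]/M["m00"],M["m01"]/M["m00"])],.011).round(4))
pp=[proj(c,[q[0],q[1],.011])[0] for c,q in zip((t,s),o)]
print(tri(t,pp[0],s,pp[1]))
print("beaker",plane(t,[(350,140)],.05).round(3),"flask",plane(t,[(259,253)],.08).round(3),"titr",plane(t,[(223,185)],.045).round(3))
st=readout.observe();R=Ro.from_quat(st["tool_rot"]);print(R.as_matrix().round(3),st["time"])
```

```text
[ 25  10 147] [30  3 98] [150   3  99]
[ 37  16 204] [ 30   4 144]
[ 0.6578 -0.124   0.0422] 660 [[ 0.6561 -0.1234  0.011 ]]
[ 0.6552 -0.1218  0.0457] 781 [[ 0.6581 -0.1226  0.011 ]]
(array([ 0.65757568, -0.12301258,  0.01309914]), np.float64(0.0011877867745316334))
beaker [[ 0.813 -0.008  0.05 ]] flask [[0.466 0.257 0.08 ]] titr [[0.671 0.381 0.045]]
[[ 0.965  0.262  0.   ]
 [ 0.262 -0.965  0.   ]
 [ 0.    -0.    -1.   ]] 0.45
```

Cap mid-heights triangulate to 0.104 and the spare's rim to 0.013, both matching the text. I'm moving over the blue bottle and turning the tool so its axes line up with the world axes.

{"api": "jog_arm", "payload": {"moves": [[[4,-3,-0.6,0,0,0.06],[8,-6,-1.2,0,0,0.12],[12,-9,-1.8,0,0,0.18],[16,-12,-2.4,0,0,0.24],[20,-15,-3,0,0,0.265]]], "fingers": 0}}

```text
time: 1.08
tcp_pos: [0.3184, -0.4048, 0.2485]
tool_rot: [1.0, -0.001, 0.0, 0.0]
wrist_force: [1.2, -0.2, -0.7]
grip_width: 0.0879
```

```bash
cat > go.py <<'E'
import sys; from h import *
s=readout.observe(); R=Ro.from_quat(s["tool_rot"]).as_matrix()
g=np.array(list(map(float,sys.argv[1:4]))) if len(sys.argv)>3 else s["tcp_pos"]
Rg=np.diag([1.,-1,-1]); print("t",round(s["time"],2),"tcp",s["tcp_pos"].round(4),"cm",(R.T@(g-s["tcp_pos"])*100).round(2),"rot",Ro.from_matrix(R.T@Rg).as_rotvec().round(3),"F",s["wrist_force"].round(1),"w",round(s["grip_width"],4),"q",s["qpos"].round(2))
E
python3 go.py 0.4775 -0.2007 0.24
```

```text
t 1.07 tcp [ 0.3184 -0.4048  0.2485] cm [ 15.89 -20.43   0.85] rot [ 0.    -0.    -0.001] F [ 1.2 -0.2 -0.7] w 0.0879 q [ 0.89  0.5  -0.11  1.86  0.07  0.78 -0.84]
```

{"api": "jog_arm", "payload": {"moves": [[[3.2,-4,0.2,0,0,0],[6.4,-8,0.4,0,0,0],[9.6,-12,0.6,0,0,0],[12.8,-16.2,0.8,0,0,0],[15.9,-20.4,0.8,0,0,0]]]}}

```text
time: 1.7
tcp_pos: [0.4787, -0.1996, 0.2406]
tool_rot: [1.0, -0.001, 0.0, 0.0]
wrist_force: [1.3, -0.4, -0.0]
grip_width: 0.088
```

{"api": "jog_arm", "payload": {"moves": [[[0.1,-0.1,0,0,0,0],[0.1,-0.1,0,0,0,0]]]}}

```text
time: 1.95
tcp_pos: [0.4794, -0.1989, 0.2406]
tool_rot: [1.0, -0.001, 0.0, 0.001]
wrist_force: [-0.3, -0.5, 0.5]
grip_width: 0.0886
```

```bash
python3 go.py 0.4775 -0.2007 0.24
python3 - <<'E'
from h import *
c=cam("wrist");cv2.imwrite("pics/w1.png",c["img"][:,:,::-1])
for col in HUE: print(col,blobs(c["img"],col,60))
print(proj(c,[[.4775,-.2007,.104],[.4775,-.2007,.116]]).round(1))
E
```

```text
t 1.95 tcp [ 0.4794 -0.1989  0.2406] cm [-0.19  0.18  0.06] rot [ 0.001 -0.    -0.001] F [-0.3 -0.5  0.5] w 0.0886 q [ 0.36  0.52 -0.09  1.86  0.07  0.77 -1.34]
red [([88.7, 41.8], [43, 0, 69, 79, 2072]), ([99.8, 226.8], [82, 208, 39, 38, 953])]
yellow [([9.8, 9.9], [0, 0, 22, 23, 447]), ([61.6, 23.9], [44, 0, 25, 43, 262]), ([322.0, 162.7], [284, 136, 74, 71, 1711])]
blue [([156.6, 194.9], [115, 164, 71, 73, 1656]), ([320.7, 191.0], [303, 173, 36, 36, 1002])]
purple [([217.4, 122.6], [193, 105, 39, 43, 418]), ([192.3, 131.7], [175, 113, 36, 39, 1064]), ([444.8, 202.5], [429, 179, 33, 34, 220])]
[[321.2 189.4]
 [321.3 192.3]]
```

View pics/w1.png

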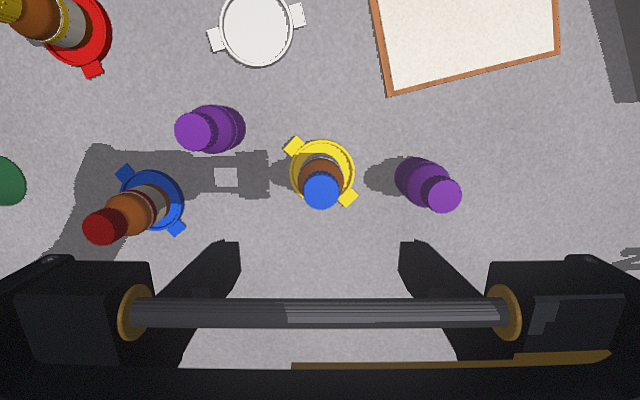

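The wrist view has the blue cap at (321,191), against (321,192) predicted from the two fixed views, so they agree to about 1 mm. The yellow, blue and white saucers are also visible at (322,165), (157,195) and (257,30). I'll fit their centres from here.

```bash
cat >> h.py <<'E'
def fitsauc(c,m,guess,z=.013,r=.045):
    """points of the outer mask edge near radius r around guess; robust fixed-r fit"""
    m=cv2.morphologyEx(m,cv2.MORPH_CLOSE,np.ones((3,3),np.uint8))
    cs,_=cv2.findContours(m,cv2.RETR_EXTERNAL,cv2.CHAIN_APPROX_NONE); p=np.vstack(cs).reshape(-1,2)
    p=p[(p>1).all(1)&(p[:,0]<638)]
    P=plane(c,p,z)[:,:2]; q=np.array(guess,float)
    for w in (.012,.007,.004):
        for _ in range(5):
            d=np.hypot(*(P-q).T); k=abs(d-r)<w
            if k.sum()<8: return q,0,0
            q=least_squares(lambda u:np.hypot(*(P[k]-u).T)-r,q,loss="soft_l1",f_scale=.001).x
    a=np.degrees(np.arctan2(*(P[k]-q).T)); 
    return q,k.sum(),np.std(np.hypot(*(P[k]-q).T)-r),len(np.unique(a//20))
G={"red":(.670,.115),"blue":(.437,.041),"yellow":(.4776,-.2013),"spare":(.657,-.123)}
def allsauc(c,z=.013):
    for k,g in G.items():
        if k=="spare":
            h=cv2.cvtColor(c["img"],cv2.COLOR_RGB2HSV); m=cv2.inRange(h,(0,0,int(np.median(h[:,:,2])+30)),(180,45,255))
        else: m=mask(c["img"],k)
        o=np.zeros_like(m); u,v=proj(c,[*g,.01])[0]
        if not(-20<u<660 and -20<v<420): continue
        R=max(np.hypot(*(proj(c,[g[0]+.058,g[1],.01])[0]-(u,v))),np.hypot(*(proj(c,[g[0],g[1]+.058,.01])[0]-(u,v))))
        cv2.circle(o,(int(u),int(v)),int(R),255,-1); r=fitsauc(c,m&o,g,z); print(k,[np.round(x,4) for x in r])
E
python3 - <<'E'
from h import *
for n in("wrist","top","scene"): print(n);allsauc(cam(n))
E
```

```text
wrist
red [array([0.6817, 0.1183]), np.int64(72), np.float64(0.0021), np.int64(7)]
blue [array([0.4394, 0.0395]), np.int64(125), np.float64(0.0013), np.int64(14)]
yellow [array([ 0.4779, -0.2022]), np.int64(143), np.float64(0.0012), np.int64(15)]
spare [array([ 0.6586, -0.1216]), np.int64(150), np.float64(0.0015), np.int64(13)]
top
red [array([0.6646, 0.1103]), np.int64(49), np.float64(0.0014), np.int64(12)]
blue [array([0.4361, 0.0371]), np.int64(48), np.float64(0.002), np.int64(11)]
yellow [array([ 0.4782, -0.2042]), np.int64(28), np.float64(0.0013), np.int64(10)]
spare [array([ 0.6611, -0.1252]), np.int64(51), np.float64(0.0021), np.int64(13)]
scene
red [array([0.6717, 0.1055]), np.int64(49), np.float64(0.0019), np.int64(14)]
blue [array([0.4312, 0.0392]), np.int64(29), np.float64(0.0017), np.int64(13)]
yellow [array([ 0.4676, -0.2051]), np.int64(31), np.float64(0.0021), np.int64(10)]
spare [array([ 0.656, -0.121]), np.int64(52), np.float64(0.0015), np.int64(13)]
```

Now descend over the blue cap, ending with the grasp point at 0.104.

{"api": "jog_arm", "payload": {"moves": [[[-0.1,0.2,3.5,0,0,0],[-0.1,0.2,7,0,0,0],[-0.1,0.2,10.5,0,0,0],[-0.1,0.2,13.5,0,0,0],[-0.1,0.2,15.5,0,0,0]]]}}

```text
time: 2.78
tcp_pos: [0.4768, -0.2034, 0.0844]
tool_rot: [1.0, -0.003, -0.001, 0.001]
wrist_force: [0.6, -0.4, 0.3]
grip_width: 0.0882
```

{"api": "jog_arm", "payload": {"moves": [[[0,0,0,0,0,0],[0,0,0,0,0,0],[0,0,0,0,0,0],[0,0,0,0,0,0],[0,0,0,0,0,0]]], "fingers": 1}}

```text
time: 3.4
tcp_pos: [0.477, -0.2034, 0.0848]
tool_rot: [1.0, -0.003, -0.0, 0.001]
wrist_force: [-0.5, 0.9, 0.0]
grip_width: 0.0403
```

```bash
python3 go.py 0.478 -0.201 0.085;  python3 - <<'E'
from h import *
c=cam("wrist");cv2.imwrite("pics/w2.png",c["img"][:,:,::-1])
E
```

```text
t 3.4 tcp [ 0.477  -0.2034  0.0848] cm [ 0.1  -0.24 -0.02] rot [ 0.001  0.    -0.006] F [-0.5  0.9  0. ] w 0.0403 q [ 0.35  0.77 -0.06  2.    0.11  0.38 -1.37]
```

View pics/w2.png

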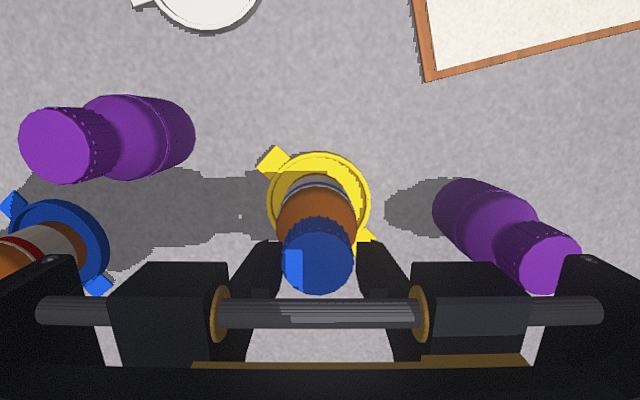

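Fingers are closing evenly around the blue cap at (317,262). A few more rows to make sure they have stopped.

{"api": "jog_arm", "payload": {"moves": [[[0,0,0,0,0,0],[0,0,0,0,0,0],[0,0,0,0,0,0]]]}}

```text
time: 3.82
tcp_pos: [0.477, -0.2031, 0.0847]
tool_rot: [1.0, -0.003, -0.0, 0.001]
wrist_force: [-0.3, 1.3, 1.5]
grip_width: 0.037
```

{"api": "jog_arm", "payload": {"moves": [[[0,0,-0.7,0,0,0],[0,0,-1.5,0,0,0],[0,0,-2.5,0,0,0],[0,0,-3,0,0,0],[0,0,-3,0,0,0]]]}}

```text
time: 4.45
tcp_pos: [0.4773, -0.2032, 0.1152]
tool_rot: [1.0, -0.003, 0.0, 0.001]
wrist_force: [-0.3, -0.0, -2.5]
grip_width: 0.0375
```

```bash
python3 go.py;  python3 - <<'E'
from h import *
c=cam("wrist");cv2.imwrite("pics/w3.png",c["img"][:,:,::-1])
E
```

```text
t 4.45 tcp [ 0.4773 -0.2032  0.1152] cm [0. 0. 0.] rot [ 0.001 -0.001 -0.006] F [-0.3 -0.  -2.5] w 0.0375 q [ 0.35  0.71 -0.07  1.98  0.1   0.45 -1.37]
```

View pics/w3.png

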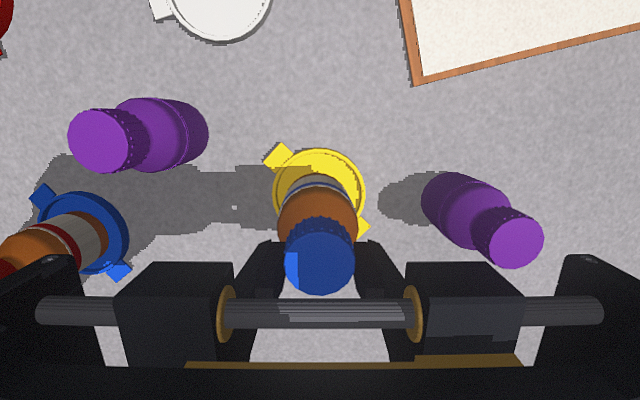

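Lifted cleanly: the wrist reads −2.5 N and the bottle sits the same in the image. Now raise it and cross to the spare.

{"api": "jog_arm", "payload": {"moves": [[[0,0,-1.5,0,0,0],[0,0,-4,0,0,0],[0,0,-6.5,0,0,0],[0,0,-9,0,0,0],[0,0,-10,0,0,0]]]}}

```text
time: 5.12
tcp_pos: [0.4778, -0.2033, 0.2167]
tool_rot: [1.0, -0.003, 0.001, 0.001]
wrist_force: [0.9, -0.1, -1.5]
grip_width: 0.0371
```

{"api": "jog_arm", "payload": {"moves": [[[1,-0.5,0,0,0,0],[3.5,-1.6,0,0,0,0],[6,-2.7,0,0,0,0],[9,-4,0,0,0,0],[12,-5.4,0,0,0,0]]]}}

```text
time: 5.75
tcp_pos: [0.5989, -0.1488, 0.2155]
tool_rot: [1.0, -0.003, 0.0, 0.001]
wrist_force: [0.7, -0.8, -1.2]
grip_width: 0.0369
```

{"api": "jog_arm", "payload": {"moves": [[[2.5,-1.2,0,0,0,0],[4.5,-2,0,0,0,0],[5.6,-2.5,0,0,0,0],[5.9,-2.6,0,0,0,0],[5.9,-2.6,0,0,0,0]]]}}

```text
time: 6.38
tcp_pos: [0.6575, -0.1236, 0.2152]
tool_rot: [1.0, -0.003, -0.0, 0.001]
wrist_force: [0.4, -0.7, -1.6]
grip_width: 0.0371
```

```bash
python3 go.py .658 -.1225 .085;  python3 - <<'E'
from h import *
c=cam("wrist");cv2.imwrite("pics/w4.png",c["img"][:,:,::-1]); allsauc(c)
for n in("scene",):
    c=cam(n);cv2.imwrite("pics/s4.png",c["img"][:,:,::-1]); allsauc(c)
E
```

```text
t 6.38 tcp [ 0.6575 -0.1236  0.2152] cm [ 0.06 -0.13 13.02] rot [ 0.002  0.001 -0.006] F [ 0.4 -0.7 -1.6] w 0.0371 q [ 0.15  0.75 -0.07  1.43  0.06  0.97 -1.51]
red [array([0.6646, 0.1064]), np.int64(159), np.float64(0.0017), np.int64(14)]Traceback (most recent call last):
  File "<stdin>", line 2, in <module>
  File "h.py", line 68, in allsauc
    cv2.circle(o,(int(u),int(v)),int(R),255,-1); r=fitsauc(c,m&o,g,z); print(k,[np.round(x,4) for x in r])
                                                   ~~~~~~~^^^^^^^^^^^
  File "h.py", line 49, in fitsauc
    cs,_=cv2.findContours(m,cv2.RETR_EXTERNAL,cv2.CHAIN_APPROX_NONE); p=np.vstack(cs).reshape(-1,2)
                                                                        ~~~~~~~~~^^^^
    return _nx.concatenate(arrs, 0, dtype=dtype, casting=casting)
           ~~~~~~~~~~~~~~~^^^^^^^^^^^^^^^^^^^^^^^^^^^^^^^^^^^^^^^
ValueError: need at least one array to concatenate
```

View pics/w4.png

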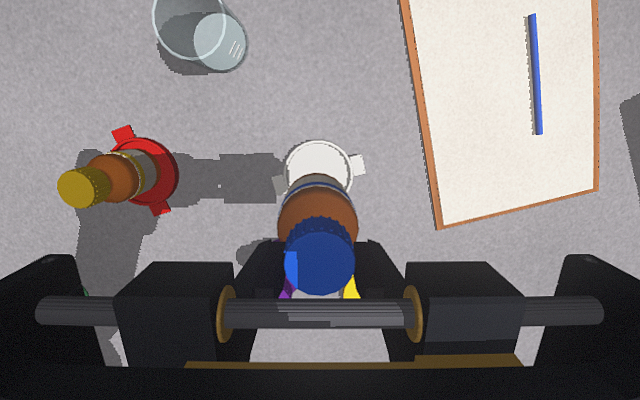

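The white saucer is at (320,168), centred left-to-right under the hanging bottle, and the bottle looks the same in the jaws as at the pick. Lowering to just above the floor.

{"api": "jog_arm", "payload": {"moves": [[[0.05,-0.1,2.5,0,0,0],[0.05,-0.1,5.5,0,0,0],[0.05,-0.1,8.5,0,0,0],[0.05,-0.1,10.5,0,0,0],[0.05,-0.1,11.5,0,0,0]]]}}

```text
time: 7.05
tcp_pos: [0.6566, -0.1237, 0.0994]
tool_rot: [1.0, -0.004, -0.001, 0.001]
wrist_force: [-0.9, 0.4, -0.4]
grip_width: 0.0373
```

{"api": "jog_arm", "payload": {"moves": [[[0,0,0.5,0,0,0],[0,0,0.8,0,0,0],[0,0,1.0,0,0,0],[0,0,1.0,0,0,0]]]}}

```text
time: 7.55
tcp_pos: [0.6568, -0.1237, 0.0898]
tool_rot: [1.0, -0.004, -0.001, 0.001]
wrist_force: [0.4, -0.1, -0.5]
grip_width: 0.0371
```

```bash
python3 go.py .658 -.1225 .085;  python3 - <<'E'
from h import *
im=[]
for n,r in(("scene",(130,130,370,280)),("top",(280,120,490,290))):
    c=cam(n);x0,y0,x1,y1=r; im.append(cv2.resize(c["img"][y0:y1,x0:x1,::-1],(400,300),interpolation=cv2.INTER_CUBIC))
cv2.imwrite("pics/s5.png",np.hstack(im))
E
```

```text
t 7.55 tcp [ 0.6568 -0.1237  0.0898] cm [ 0.12 -0.12  0.48] rot [ 0.002  0.002 -0.007] F [ 0.4 -0.1 -0.5] w 0.0371 q [ 0.15  0.9  -0.06  1.53  0.08  0.72 -1.53]
```

View pics/s5.png

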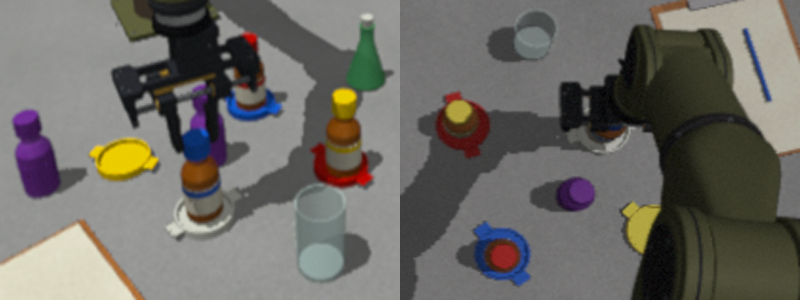

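The bottle hangs upright inside the white saucer at (200,205), and the beaker is untouched. The last 5 mm go slowly.

{"api": "jog_arm", "payload": {"moves": [[[0.1,-0.1,0.15,0,0,0],[0.1,-0.1,0.3,0,0,0],[0.1,-0.1,0.4,0,0,0],[0.1,-0.1,0.45,0,0,0],[0.1,-0.1,0.5,0,0,0]]]}}

```text
time: 8.28
tcp_pos: [0.6578, -0.1227, 0.0848]
tool_rot: [1.0, -0.004, -0.001, 0.001]
wrist_force: [0.2, -0.5, -0.7]
grip_width: 0.0373
```

```bash
python3 go.py .658 -.1225 .085
```

```text
t 8.28 tcp [ 0.6578 -0.1227  0.0848] cm [ 0.02 -0.02 -0.02] rot [ 0.002  0.002 -0.007] F [ 0.2 -0.5 -0.7] w 0.0373 q [ 0.15  0.91 -0.06  1.52  0.08  0.71 -1.53]
```

{"api": "jog_arm", "payload": {"moves": [[[0,0,0.05,0,0,0],[0,0,0.1,0,0,0],[0,0,0.1,0,0,0]]]}}

```text
time: 8.65
tcp_pos: [0.6585, -0.1227, 0.0846]
tool_rot: [1.0, -0.004, -0.0, 0.001]
wrist_force: [-1.4, 1.0, 5.4]
grip_width: 0.0372
```

{"api": "jog_arm", "payload": {"moves": [[[0,0,0.05,0,0,0],[0,0,0.1,0,0,0],[0,0,0.1,0,0,0]]]}}

```text
time: 9.02
tcp_pos: [0.659, -0.1226, 0.0846]
tool_rot: [1.0, -0.004, 0.001, 0.001]
wrist_force: [-1.5, 0.1, 8.5]
grip_width: 0.037
```

Contact: +8.5 N with z stalled at 0.0846, so the bottle is on the saucer floor. Backing off 0.5 mm and releasing.

{"api": "jog_arm", "payload": {"moves": [[[-0.05,0,-0.05,0,0,0],[-0.05,0,-0.05,0,0,0]]]}}

```text
time: 9.28
tcp_pos: [0.6583, -0.1227, 0.0847]
tool_rot: [1.0, -0.004, 0.0, 0.001]
wrist_force: [-0.2, -0.3, -0.7]
grip_width: 0.0371
```

{"api": "jog_arm", "payload": {"moves": [[[0,0,0,0,0,0],[0,0,0,0,0,0],[0,0,0,0,0,0],[0,0,0,0,0,0],[0,0,0,0,0,0]]], "fingers": 0}}

```text
time: 9.9
tcp_pos: [0.6583, -0.1227, 0.0848]
tool_rot: [1.0, -0.004, 0.0, 0.001]
wrist_force: [-0.4, -1.2, -0.4]
grip_width: 0.0847
```

{"api": "jog_arm", "payload": {"moves": [[[0,0,0,0,0,0],[0,0,0,0,0,0],[0,0,-3,0,0,0],[0,0,-7,0,0,0],[0,0,-11,0,0,0]]]}}

```text
time: 10.52
tcp_pos: [0.658, -0.1225, 0.1958]
tool_rot: [1.0, -0.004, 0.0, 0.001]
wrist_force: [0.4, 0.0, 0.1]
grip_width: 0.0883
```

```bash
python3 go.py .6666 .1109 .225;  python3 - <<'E'
from h import *
c=cam("wrist");cv2.imwrite("pics/w6.png",c["img"][:,:,::-1]);
print(proj(c,[[.658,-.1225,.116]]),blobs(c["img"],"blue",60))
E
```

```text
t 10.53 tcp [ 0.658  -0.1225  0.1958] cm [  0.69 -23.34  -2.97] rot [ 0.002 -0.    -0.007] F [0.4 0.  0.1] w 0.0883 q [ 0.15  0.77 -0.07  1.45  0.06  0.93 -1.51]
[[319.60346826 203.16283351]] [([549.8, 72.6], [544, 9, 11, 127, 389]), ([316.8, 200.9], [296, 178, 43, 44, 1336]), ([230.0, 342.1], [219, 328, 22, 29, 381])]
```

View pics/w6.png

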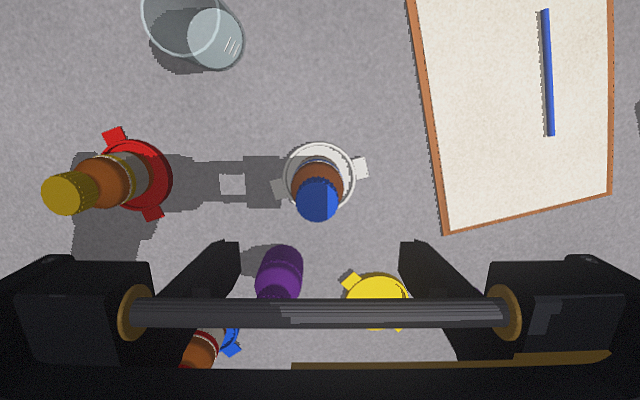

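The blue bottle stands upright in the white saucer, cap at (317,201). Next is the yellow-capped bottle in the red saucer.

{"api": "jog_arm", "payload": {"moves": [[[0.2,-4.5,-1,0,0,0],[0.4,-9.5,-2,0,0,0],[0.6,-14.5,-3,0,0,0],[0.7,-19,-3,0,0,0],[0.8,-23.3,-3,0,0,0]]]}}

```text
time: 11.2
tcp_pos: [0.671, 0.1118, 0.2313]
tool_rot: [1.0, -0.004, 0.005, 0.002]
wrist_force: [0.2, -0.1, -0.4]
grip_width: 0.0881
```

{"api": "jog_arm", "payload": {"moves": [[[0,-0.2,0,0,0,0.005],[0,-0.2,0,0,0,0.005]]]}}

```text
time: 11.45
tcp_pos: [0.6709, 0.113, 0.2311]
tool_rot: [1.0, -0.006, 0.005, 0.002]
wrist_force: [0.8, -0.1, -0.0]
grip_width: 0.088
```

```bash
python3 go.py .6666 .1109 .085;  python3 - <<'E'
from h import *
c=cam("wrist");cv2.imwrite("pics/w7.png",c["img"][:,:,::-1]);
print(proj(c,[[.6666,.1109,.116],[.6666,.1109,.104]]),blobs(c["img"],"yellow",60))
p=capc(c,"yellow",(320,195)); print(plane(c,[p],.115).round(4))
G.pop("spare");G.pop("yellow");G.pop("blue"); allsauc(c)
E
```

```text
t 11.45 tcp [0.6709 0.113  0.2311] cm [-0.58  0.15 14.6 ] rot [ 0.004 -0.01  -0.012] F [ 0.8 -0.1 -0. ] w 0.088 q [-0.22  0.75 -0.03  1.38  0.04  1.01 -1.85]
[[321.37224742 198.17872306]
 [321.24009013 195.13061297]] [([320.8, 196.0], [302, 176, 38, 40, 1139])]
[[0.6686 0.1114 0.115 ]]
red [array([0.6627, 0.1082]), np.int64(157), np.float64(0.0014), np.int64(16)]
```

View pics/w7.png

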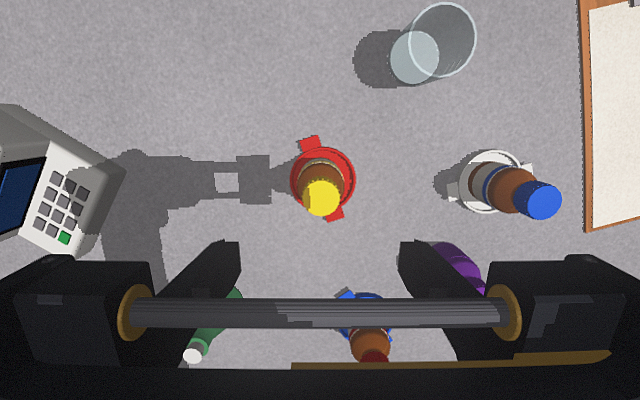

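The yellow cap at (321,196) is within 2 px of the prediction, giving (0.667, 0.111). The red saucer centre from the two wrist views is about (0.664, 0.108), and the views agree at rim height 0.013 to within about 3 mm. I'll descend and square up the small tilt.

{"api": "jog_arm", "payload": {"moves": [[[-0.3,0.1,3.5,0.004,-0.01,-0.012],[-0.45,0.15,7,0.004,-0.01,-0.012],[-0.5,0.15,10.5,0.004,-0.01,-0.012],[-0.5,0.15,13,0.004,-0.01,-0.012],[-0.5,0.15,14.6,0.004,-0.01,-0.012]]]}}

```text
time: 12.12
tcp_pos: [0.6674, 0.1068, 0.0838]
tool_rot: [1.0, -0.002, -0.0, 0.001]
wrist_force: [-0.2, -0.3, 0.1]
grip_width: 0.0879
```

{"api": "jog_arm", "payload": {"moves": [[[0,0,0,0,0,0],[0,0,0,0,0,0]]]}}

```text
time: 12.38
tcp_pos: [0.6683, 0.1059, 0.0848]
tool_rot: [1.0, -0.003, 0.001, 0.002]
wrist_force: [-0.6, -0.3, -0.6]
grip_width: 0.088
```

```bash
python3 go.py .667 .111 .085
```

```text
t 12.38 tcp [0.6683 0.1059 0.0848] cm [-0.13 -0.51 -0.02] rot [ 0.003 -0.001 -0.006] F [-0.6 -0.3 -0.6] w 0.088 q [-0.21  0.92 -0.04  1.5   0.05  0.73 -1.85]
```

{"api": "jog_arm", "payload": {"moves": [[[-0.1,-0.3,0,0,0,0],[-0.1,-0.5,0,0,0,0],[-0.1,-0.5,0,0,0,0]]]}}

```text
time: 12.75
tcp_pos: [0.6675, 0.1117, 0.0853]
tool_rot: [1.0, -0.003, 0.001, 0.001]
wrist_force: [-0.1, -0.5, -0.4]
grip_width: 0.0881
```

{"api": "jog_arm", "payload": {"moves": [[[0,0,0,0,0,0],[0,0,0,0,0,0],[0,0,0,0,0,0],[0,0,0,0,0,0],[0,0,0,0,0,0]]], "fingers": 1}}

```text
time: 13.38
tcp_pos: [0.6674, 0.1116, 0.0852]
tool_rot: [1.0, -0.003, 0.001, 0.001]
wrist_force: [-0.6, 0.5, -0.4]
grip_width: 0.0405
```

{"api": "jog_arm", "payload": {"moves": [[[0,0,0,0,0,0],[0,0,0,0,0,0],[0,0,0,0,0,0]]]}}

```text
time: 13.75
tcp_pos: [0.6674, 0.1114, 0.0852]
tool_rot: [1.0, -0.003, 0.001, 0.001]
wrist_force: [0.6, -0.9, -0.2]
grip_width: 0.0369
```

{"api": "jog_arm", "payload": {"moves": [[[0,0,-0.7,0,0,0],[0,0,-1.5,0,0,0],[0,0,-2.5,0,0,0],[0,0,-3,0,0,0],[0,0,-3,0,0,0]]]}}

```text
time: 14.38
tcp_pos: [0.6678, 0.1116, 0.1159]
tool_rot: [1.0, -0.003, 0.001, 0.001]
wrist_force: [-0.0, -0.0, -2.3]
grip_width: 0.0372
```

```bash
python3 go.py .478 -.2015 .217;  python3 - <<'E'
from h import *
c=cam("wrist");cv2.imwrite("pics/w8.png",c["img"][:,:,::-1])
E
```

```text
t 14.38 tcp [0.6678 0.1116 0.1159] cm [-18.78  31.44 -10.08] rot [ 0.003 -0.003 -0.005] F [-0.  -0.  -2.3] w 0.0372 q [-0.22  0.87 -0.04  1.49  0.05  0.78 -1.85]
```

View pics/w8.png

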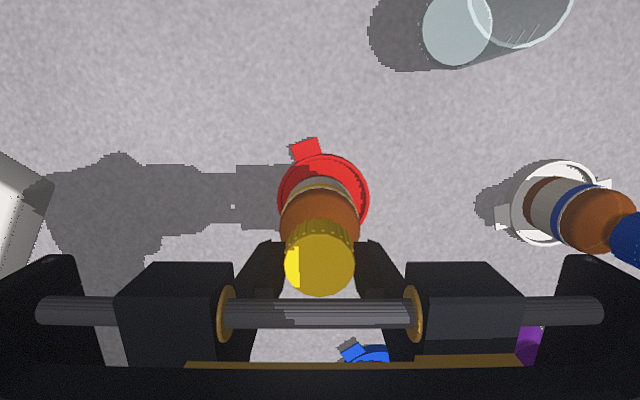

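The yellow bottle is held upright (−2.3 N). Lifting it high and crossing to the now-empty yellow saucer.

{"api": "jog_arm", "payload": {"moves": [[[0,0,-1.5,0,0,0],[0,0,-4.5,0,0,0],[0,0,-7.5,0,0,0],[0,0,-10.5,0,0,0],[0,0,-12,0,0,0]]]}}

```text
time: 15.05
tcp_pos: [0.6682, 0.112, 0.238]
tool_rot: [1.0, -0.003, 0.003, 0.001]
wrist_force: [0.2, 0.9, -2.1]
grip_width: 0.0372
```

{"api": "jog_arm", "payload": {"moves": [[[-0.8,1.3,0,0,0,0],[-2.4,4,0,0,0,0],[-4.2,7,0,0,0,0],[-6,10,0,0,0,0],[-7.8,13,0,0,0,0]]]}}

```text
time: 15.68
tcp_pos: [0.587, -0.0198, 0.2366]
tool_rot: [1.0, -0.003, 0.001, 0.001]
wrist_force: [0.2, -0.1, -2.3]
grip_width: 0.0369
```

{"api": "jog_arm", "payload": {"moves": [[[-1.8,3,0,0,0,0],[-3.6,6,0,0,0,0],[-5.4,9,0,0,0,0],[-7.2,12,0,0,0,0],[-9,15,0,0,0,0]]]}}

```text
time: 16.3
tcp_pos: [0.4933, -0.1708, 0.2358]
tool_rot: [1.0, -0.004, -0.0, 0.001]
wrist_force: [1.0, -0.6, -1.7]
grip_width: 0.0372
```

```bash
python3 go.py .478 -.2015 .217
```

```text
t 16.3 tcp [ 0.4933 -0.1708  0.2358] cm [-1.51  3.08  1.89] rot [ 0.003  0.001 -0.007] F [ 1.  -0.6 -1.7] w 0.0372 q [ 0.29  0.53 -0.08  1.86  0.06  0.76 -1.4 ]
```

{"api": "jog_arm", "payload": {"moves": [[[-0.8,1.6,0,0,0,0],[-1.3,2.7,0,0,0,0],[-1.5,3.1,0,0,0,0],[-1.5,3.1,0,0,0,0]]]}}

```text
time: 16.8
tcp_pos: [0.4782, -0.2012, 0.2358]
tool_rot: [1.0, -0.003, -0.0, 0.001]
wrist_force: [-0.5, 0.4, -2.9]
grip_width: 0.0369
```

```bash
python3 go.py .478 -.2015 .085;python3 - <<'E'
from h import *
c=cam("wrist");cv2.imwrite("pics/w9.png",c["img"][:,:,::-1])
E
```

```text
t 16.8 tcp [ 0.4782 -0.2012  0.2358] cm [-1.000e-02 -1.000e-02  1.508e+01] rot [ 0.003  0.001 -0.007] F [-0.5  0.4 -2.9] w 0.0369 q [ 0.36  0.52 -0.08  1.87  0.06  0.75 -1.33]
```

View pics/w9.png

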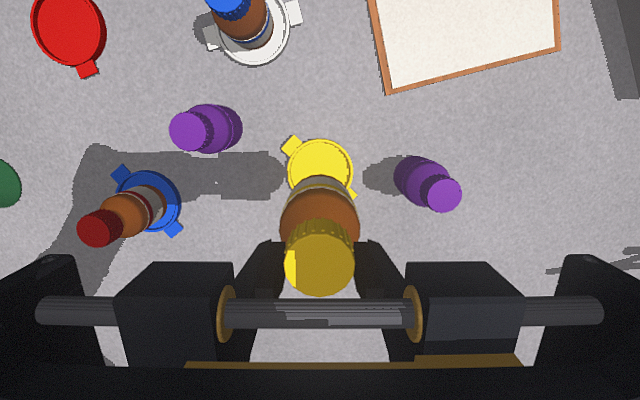

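The yellow saucer (320,165) is centred under the held yellow bottle. Lowering.

{"api": "jog_arm", "payload": {"moves": [[[0,0,3,0,0,0],[0,0,6.5,0,0,0],[0,0,10,0,0,0],[0,0,12.5,0,0,0],[0,0,13.5,0,0,0]]]}}

```text
time: 17.48
tcp_pos: [0.4784, -0.1999, 0.0995]
tool_rot: [1.0, -0.002, -0.001, 0.001]
wrist_force: [0.0, -0.3, -2.8]
grip_width: 0.037
```

{"api": "jog_arm", "payload": {"moves": [[[0,0,0.5,0,0,0],[0,0,0.8,0,0,0],[0,0,0.8,0,0,0]]]}}

```text
time: 17.85
tcp_pos: [0.4788, -0.2, 0.092]
tool_rot: [1.0, -0.002, -0.001, 0.001]
wrist_force: [-0.4, -1.0, -2.9]
grip_width: 0.0372
```

```bash
python3 go.py .478 -.2015 .0855
```

```text
t 17.85 tcp [ 0.4788 -0.2     0.092 ] cm [-0.07  0.15  0.65] rot [ 0.002  0.001 -0.004] F [-0.4 -1.  -2.9] w 0.0372 q [ 0.34  0.75 -0.05  2.    0.1   0.4  -1.37]
```

{"api": "jog_arm", "payload": {"moves": [[[0,0.15,0.2,0,0,0],[0,0.15,0.4,0,0,0],[0,0.15,0.5,0,0,0],[0,0.15,0.6,0,0,0],[0,0.15,0.65,0,0,0]]]}}

```text
time: 18.48
tcp_pos: [0.4788, -0.2015, 0.0855]
tool_rot: [1.0, -0.002, -0.001, 0.001]
wrist_force: [-0.7, 0.2, -2.1]
grip_width: 0.0368
```

{"api": "jog_arm", "payload": {"moves": [[[0,0,0.05,0,0,0],[0,0,0.1,0,0,0],[0,0,0.1,0,0,0]]]}}

```text
time: 18.85
tcp_pos: [0.4789, -0.2017, 0.085]
tool_rot: [1.0, -0.002, -0.0, 0.001]
wrist_force: [-0.8, 0.4, 4.5]
grip_width: 0.0371
```

Contact at +4.5 N. Releasing and withdrawing.

{"api": "jog_arm", "payload": {"moves": [[[0,0,0,0,0,0],[0,0,0,0,0,0],[0,0,0,0,0,0],[0,0,0,0,0,0],[0,0,0,0,0,0]]], "fingers": 0}}

```text
time: 19.48
tcp_pos: [0.4789, -0.2017, 0.085]
tool_rot: [1.0, -0.002, -0.0, 0.001]
wrist_force: [-0.6, -0.3, 0.3]
grip_width: 0.0847
```

{"api": "jog_arm", "payload": {"moves": [[[0,0,0,0,0,0],[0,0,0,0,0,0],[0,0,-3,0,0,0],[0,0,-7,0,0,0],[0,0,-12,0,0,0]]]}}

```text
time: 20.1
tcp_pos: [0.4782, -0.2012, 0.2057]
tool_rot: [1.0, -0.002, -0.001, 0.001]
wrist_force: [1.5, -0.5, -0.5]
grip_width: 0.088
```

```bash
python3 go.py .436 .043 .225;python3 - <<'E'
from h import *
c=cam("wrist");cv2.imwrite("pics/w10.png",c["img"][:,:,::-1])
E
```

```text
t 20.1 tcp [ 0.4782 -0.2012  0.2057] cm [ -4.34 -24.4   -1.95] rot [ 0.001  0.003 -0.004] F [ 1.5 -0.5 -0.5] w 0.088 q [ 0.36  0.57 -0.08  1.9   0.07  0.68 -1.34]
```

View pics/w10.png

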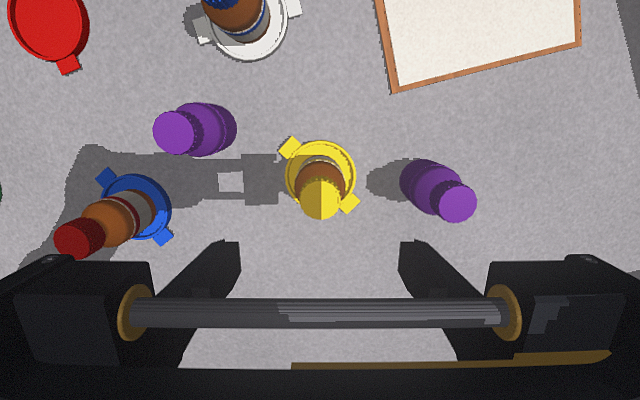

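The yellow bottle stands in the yellow saucer, cap at (319,199). On to the red bottle.

{"api": "jog_arm", "payload": {"moves": [[[-0.9,-5,-1.9,0,0,0],[-1.8,-10,-2.5,0,0,0],[-2.6,-15,-2.5,0,0,0],[-3.5,-20,-2.5,0,0,0],[-4.3,-24.3,-2.5,0,0,0]]]}}

```text
time: 20.78
tcp_pos: [0.4395, 0.0427, 0.2353]
tool_rot: [1.0, -0.002, 0.004, 0.002]
wrist_force: [0.6, 0.6, 0.3]
grip_width: 0.0884
```

{"api": "jog_arm", "payload": {"moves": [[[0,-0.1,0,0,0,0],[0,-0.1,0,0,0,0]]]}}

```text
time: 21.02
tcp_pos: [0.4395, 0.0431, 0.2353]
tool_rot: [1.0, -0.002, 0.004, 0.003]
wrist_force: [0.1, -0.5, -0.8]
grip_width: 0.0881
```

```bash
python3 go.py .436 .043 .085;python3 - <<'E'
from h import *
c=cam("wrist");cv2.imwrite("pics/w11.png",c["img"][:,:,::-1])
print(proj(c,[[.4353,.0434,.116],[.4353,.0434,.104]]),blobs(c["img"],"red",60))
p=capc(c,"red",(320,195)); print(plane(c,[p],.115).round(4))
del G["yellow"],G["red"]; allsauc(c)
E
```

```text
t 21.02 tcp [0.4395 0.0431 0.2353] cm [-0.48 -0.07 15.03] rot [ 0.005 -0.009 -0.004] F [ 0.1 -0.5 -0.8] w 0.0881 q [-0.17  0.43 -0.06  2.08  0.05  0.63 -1.84]
[[318.80599601 196.80923853]
 [318.76344589 193.83278749]] [([265.7, 14.6], [227, 0, 72, 42, 1785]), ([318.4, 195.1], [300, 177, 38, 37, 1063])]
[[0.4368 0.0438 0.115 ]]
blue [array([0.4368, 0.0428]), np.int64(145), np.float64(0.0013), np.int64(15)]
spare [array([ 0.659 , -0.1212]), np.int64(103), np.float64(0.0012), np.int64(7)]
```

View pics/w11.png

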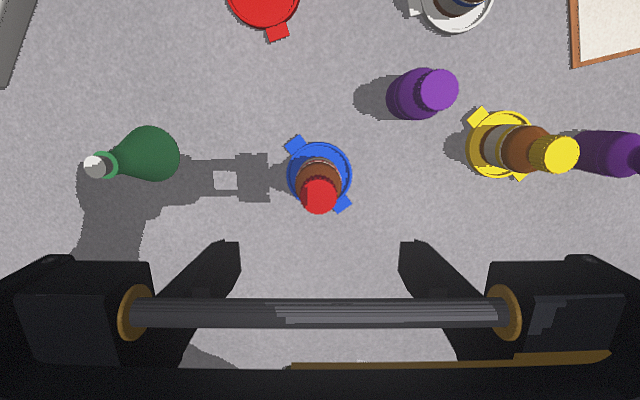

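The red cap at (318,195) is within 2 px of the prediction, giving (0.436, 0.0435). The blue saucer centre is (0.437, 0.042). Descending.

{"api": "jog_arm", "payload": {"moves": [[[-0.3,-0.1,3.5,0.005,-0.009,-0.004],[-0.4,-0.1,7,0.005,-0.009,-0.004],[-0.45,-0.1,10.5,0.005,-0.009,-0.004],[-0.5,-0.1,13,0.005,-0.009,-0.004],[-0.5,-0.1,14.8,0.005,-0.009,-0.004]]]}}

```text
time: 21.7
tcp_pos: [0.436, 0.0405, 0.0861]
tool_rot: [1.0, -0.003, -0.001, 0.001]
wrist_force: [0.7, 0.8, 0.6]
grip_width: 0.0879
```

{"api": "jog_arm", "payload": {"moves": [[[0,0,0,0,0,0],[0,0,0,0,0,0]]]}}

```text
time: 21.95
tcp_pos: [0.4365, 0.0394, 0.0864]
tool_rot: [1.0, -0.004, -0.0, 0.001]
wrist_force: [-0.4, 0.1, -0.5]
grip_width: 0.088
```

```bash
python3 go.py .436 .0435 .085
```

```text
t 21.95 tcp [0.4365 0.0394 0.0864] cm [-0.06 -0.41  0.14] rot [ 0.002  0.    -0.007] F [-0.4  0.1 -0.5] w 0.088 q [-0.18  0.72 -0.02  2.23  0.09  0.2  -1.87]
```

{"api": "jog_arm", "payload": {"moves": [[[-0.05,-0.3,0.1,0,0,-0.007],[-0.05,-0.4,0.14,0,0,-0.007],[-0.05,-0.4,0.14,0,0,-0.007]]]}}

```text
time: 22.32
tcp_pos: [0.4362, 0.0437, 0.0853]
tool_rot: [1.0, 0.0, 0.0, 0.001]
wrist_force: [-0.1, -0.4, 0.6]
grip_width: 0.0883
```

{"api": "jog_arm", "payload": {"moves": [[[0,0,0,0,0,0],[0,0,0,0,0,0],[0,0,0,0,0,0],[0,0,0,0,0,0],[0,0,0,0,0,0]]], "fingers": 1}}

```text
time: 22.95
tcp_pos: [0.4362, 0.0436, 0.0853]
tool_rot: [1.0, 0.0, 0.0, 0.001]
wrist_force: [0.2, -0.4, 0.6]
grip_width: 0.0401
```

{"api": "jog_arm", "payload": {"moves": [[[0,0,0,0,0,0],[0,0,0,0,0,0],[0,0,0,0,0,0]]]}}

```text
time: 23.32
tcp_pos: [0.4362, 0.0436, 0.0853]
tool_rot: [1.0, 0.0, 0.0, 0.001]
wrist_force: [0.6, -0.5, -0.9]
grip_width: 0.0368
```

{"api": "jog_arm", "payload": {"moves": [[[0,0,-0.7,0,0,0],[0,0,-1.5,0,0,0],[0,0,-2.5,0,0,0],[0,0,-3,0,0,0],[0,0,-3,0,0,0]]]}}

```text
time: 23.95
tcp_pos: [0.4366, 0.0437, 0.1158]
tool_rot: [1.0, -0.0, 0.001, 0.001]
wrist_force: [-0.4, -0.0, -2.0]
grip_width: 0.0372
```

```bash
python3 go.py .664 .108 .235;python3 - <<'E'
from h import *
c=cam("wrist");cv2.imwrite("pics/w12.png",c["img"][:,:,::-1])
E
```

```text
t 23.95 tcp [0.4366 0.0437 0.1158] cm [ 22.76  -6.41 -11.9 ] rot [ 0.002 -0.001 -0.   ] F [-0.4 -0.  -2. ] w 0.0372 q [-0.18  0.65 -0.04  2.21  0.09  0.28 -1.86]
```

View pics/w12.png

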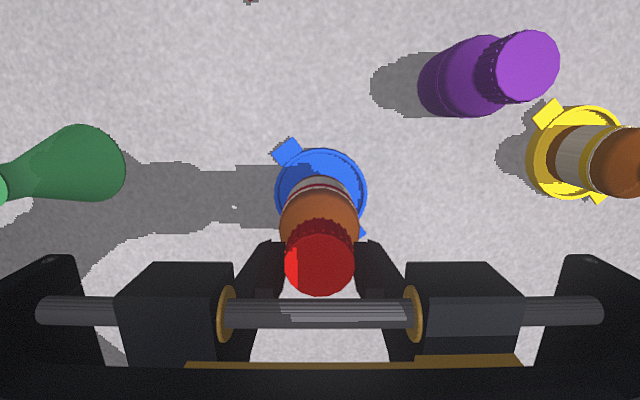

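The red bottle is held upright. Lifting it and carrying it to the red saucer.

{"api": "jog_arm", "payload": {"moves": [[[0,0,-1.5,0,0,0],[0,0,-4.5,0,0,0],[0,0,-7.5,0,0,0],[0,0,-10,0,0,0],[0,0,-11,0,0,0]]]}}

```text
time: 24.62
tcp_pos: [0.4366, 0.0439, 0.2263]
tool_rot: [1.0, -0.0, 0.001, 0.001]
wrist_force: [1.2, -0.1, -2.1]
grip_width: 0.0365
```

{"api": "jog_arm", "payload": {"moves": [[[1.2,-0.3,0,0,0,0],[3.6,-1,0,0,0,0],[6.6,-1.9,0,0,0,0],[9.6,-2.7,0,0,0,0],[12.6,-3.5,0,0,0,0]]]}}

```text
time: 25.25
tcp_pos: [0.5635, 0.0794, 0.2247]
tool_rot: [1.0, 0.0, -0.0, 0.001]
wrist_force: [-0.6, -0.2, -1.4]
grip_width: 0.037
```

{"api": "jog_arm", "payload": {"moves": [[[3,-0.9,0,0,0,0],[6,-1.8,0,0,0,0],[8.6,-2.5,0,0,0,0],[9.8,-2.8,0,0,0,0],[10,-2.9,0,0,0,0]]]}}

```text
time: 25.88
tcp_pos: [0.6638, 0.1087, 0.2223]
tool_rot: [1.0, 0.0, -0.001, 0.001]
wrist_force: [-0.8, -0.2, -2.3]
grip_width: 0.0369
```

{"api": "jog_arm", "payload": {"moves": [[[0,0,0,0,0,0]]]}}

```text
time: 26.0
tcp_pos: [0.6633, 0.1087, 0.2211]
tool_rot: [1.0, 0.0, -0.002, 0.001]
wrist_force: [0.4, -0.6, -0.9]
grip_width: 0.0371
```

```bash
python3 go.py .664 .108 .085;python3 - <<'E'
from h import *
c=cam("wrist");cv2.imwrite("pics/w13.png",c["img"][:,:,::-1])
E
```

```text
t 26.0 tcp [0.6633 0.1087 0.2211] cm [ 0.13  0.03 13.61] rot [0.003 0.004 0.001] F [ 0.4 -0.6 -0.9] w 0.0371 q [-0.21  0.75 -0.05  1.4   0.04  0.99 -1.84]
```

View pics/w13.png

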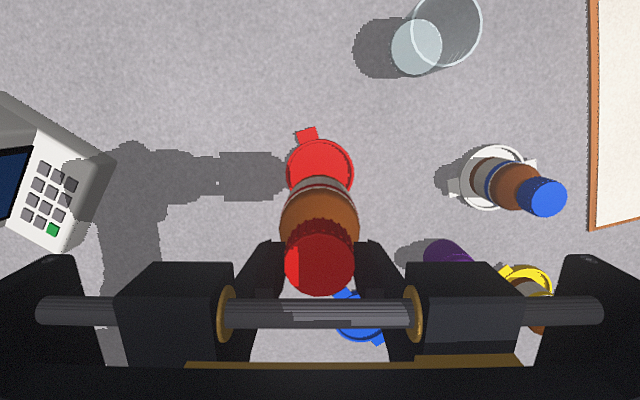

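Run:
```python
from h import *
c=cam("wrist")
print(plane(c,[(320.5,138.5),(287,170),(354,170)],.013).round(4)); G["red"]=(.665,.108)
for k in("blue","yellow","spare"): del G[k]
allsauc(c)
```

```text
[[0.708  0.1069 0.013 ]
 [0.668  0.1502 0.013 ]
 [0.6679 0.0635 0.013 ]]
red [array([0.6624, 0.1085]), np.int64(140), np.float64(0.0013), np.int64(12)]
```

The red saucer is at (320,170) in this view, which puts its centre at (0.663, 0.108). Lowering.

{"api": "jog_arm", "payload": {"moves": [[[0.05,0,3,0,0.004,0],[0.1,0,6,0,0.004,0],[0.1,0,9,0,0.004,0],[0.1,0,11.3,0,0.004,0],[0.1,0,12.3,0,0.004,0]]]}}

```text
time: 26.72
tcp_pos: [0.6622, 0.1078, 0.0971]
tool_rot: [1.0, 0.0, -0.001, 0.002]
wrist_force: [-0.6, 0.6, -1.4]
grip_width: 0.0369
```

{"api": "jog_arm", "payload": {"moves": [[[0,0,0.3,0,0,0],[0,0,0.5,0,0,0],[0,0,0.5,0,0,0]]]}}

```text
time: 27.1
tcp_pos: [0.6627, 0.1079, 0.0929]
tool_rot: [1.0, 0.0, -0.001, 0.002]
wrist_force: [-0.1, 0.3, -1.8]
grip_width: 0.0367
```

```bash
python3 go.py .6635 .108 .0858
```

```text
t 27.1 tcp [0.6627 0.1079 0.0929] cm [ 0.08 -0.01  0.71] rot [0.003 0.002 0.   ] F [-0.1  0.3 -1.8] w 0.0367 q [-0.21  0.9  -0.05  1.51  0.06  0.73 -1.85]
```

{"api": "jog_arm", "payload": {"moves": [[[0,0,0.2,0,0,0],[0,0,0.4,0,0,0],[0,0,0.55,0,0,0],[0,0,0.65,0,0,0],[0,0,0.7,0,0,0]]]}}

```text
time: 27.72
tcp_pos: [0.6626, 0.1079, 0.0857]
tool_rot: [1.0, 0.0, -0.001, 0.002]
wrist_force: [0.6, -0.3, -2.5]
grip_width: 0.037
```

{"api": "jog_arm", "payload": {"moves": [[[0,0,0.05,0,0,0],[0,0,0.1,0,0,0],[0,0,0.1,0,0,0]]]}}

```text
time: 28.1
tcp_pos: [0.663, 0.1079, 0.0854]
tool_rot: [1.0, 0.0, -0.0, 0.002]
wrist_force: [-1.5, -0.5, 3.9]
grip_width: 0.0366
```

Contact at +3.9 N. Releasing.

{"api": "jog_arm", "payload": {"moves": [[[0,0,0,0,0,0],[0,0,0,0,0,0],[0,0,0,0,0,0],[0,0,0,0,0,0],[0,0,0,0,0,0]]], "fingers": 0}}

```text
time: 28.72
tcp_pos: [0.663, 0.1079, 0.0854]
tool_rot: [1.0, 0.0, -0.0, 0.002]
wrist_force: [-0.5, 0.4, 0.4]
grip_width: 0.0847
```

{"api": "jog_arm", "payload": {"moves": [[[0,0,0,0,0,0],[0,0,0,0,0,0],[0,0,-3,0,0,0],[0,0,-7,0,0,0],[0,0,-12,0,0,0]]]}}

```text
time: 29.35
tcp_pos: [0.6623, 0.108, 0.2057]
tool_rot: [1.0, 0.0, -0.002, 0.002]
wrist_force: [0.8, 0.7, -0.6]
grip_width: 0.0883
```

```bash
python3 go.py .658 -.1225 .235;python3 - <<'E'
from h import *
c=cam("wrist");cv2.imwrite("pics/w14.png",c["img"][:,:,::-1])
E
```

```text
t 29.35 tcp [0.6623 0.108  0.2057] cm [-0.45 23.06 -2.85] rot [0.004 0.003 0.   ] F [ 0.8  0.7 -0.6] w 0.0883 q [-0.21  0.77 -0.05  1.43  0.05  0.96 -1.84]
```

View pics/w14.png

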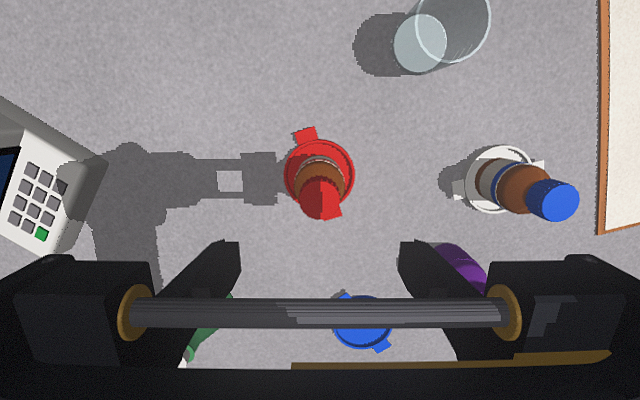

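The red bottle stands in the red saucer at (320,198). Now fetch the blue one from the spare.

{"api": "jog_arm", "payload": {"moves": [[[-0.1,4.5,-1,0,0,0],[-0.2,9.5,-2.5,0,0,0],[-0.3,14.5,-2.8,0,0,0],[-0.4,19,-2.8,0,0,0],[-0.4,23,-2.8,0,0,0]]]}}

```text
time: 30.02
tcp_pos: [0.6624, -0.1232, 0.2421]
tool_rot: [1.0, -0.001, 0.005, 0.001]
wrist_force: [-0.2, -0.5, 0.3]
grip_width: 0.0883
```

{"api": "jog_arm", "payload": {"moves": [[[0,0,0,0,0,0],[0,0,0,0,0,0]]]}}

```text
time: 30.28
tcp_pos: [0.6624, -0.1222, 0.2419]
tool_rot: [1.0, -0.0, 0.005, -0.0]
wrist_force: [-0.7, -0.1, -0.7]
grip_width: 0.0881
```

```bash
python3 go.py .658 -.1225 .085;python3 - <<'E'
from h import *
c=cam("wrist");cv2.imwrite("pics/w15.png",c["img"][:,:,::-1])
p=capc(c,"blue",(320,195)); print(p,plane(c,[p],.115).round(4),proj(c,[.658,-.1225,.113]))
E
```

```text
t 30.27 tcp [ 0.6624 -0.1222  0.2419] cm [-0.6   0.03 15.69] rot [-0.    -0.011 -0.001] F [-0.7 -0.1 -0.7] w 0.0881 q [ 0.15  0.73 -0.08  1.39  0.06  1.02 -1.5 ]
[317.6245098  193.20196078] [[ 0.6602 -0.12    0.115 ]] [[320.01965032 194.76200529]]
```

View pics/w15.png

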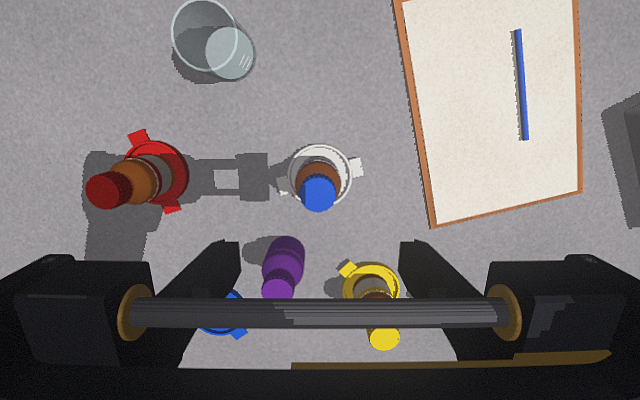

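The blue cap is at (318,193), so the target is about (0.659, −0.1215).

{"api": "jog_arm", "payload": {"moves": [[[-0.3,0,3.5,0,-0.011,0],[-0.45,0,7,0,-0.011,0],[-0.5,0,10.5,0,-0.011,0],[-0.5,-0.05,13.5,0,-0.011,0],[-0.5,-0.05,15.5,0,-0.011,0]]]}}

```text
time: 30.95
tcp_pos: [0.6589, -0.118, 0.0854]
tool_rot: [1.0, 0.002, -0.001, -0.001]
wrist_force: [0.7, -0.3, -0.2]
grip_width: 0.0879
```

{"api": "jog_arm", "payload": {"moves": [[[0,0,0,0,0,0],[0,0,0,0,0,0]]]}}

```text
time: 31.2
tcp_pos: [0.6599, -0.1173, 0.0864]
tool_rot: [1.0, 0.002, 0.0, -0.001]
wrist_force: [0.1, 0.5, 1.0]
grip_width: 0.0884
```

```bash
python3 go.py .6588 -.1218 .085
```

```text
t 31.2 tcp [ 0.6599 -0.1173  0.0864] cm [-0.11  0.45  0.14] rot [-0.002 -0.     0.005] F [0.1 0.5 1. ] w 0.0884 q [ 0.14  0.91 -0.07  1.52  0.08  0.72 -1.53]
```

{"api": "jog_arm", "payload": {"moves": [[[-0.1,0.3,0.1,0,0,0],[-0.1,0.45,0.14,0,0,0],[-0.1,0.45,0.14,0,0,0]]]}}

```text
time: 31.58
tcp_pos: [0.659, -0.1223, 0.0854]
tool_rot: [1.0, 0.002, 0.0, -0.001]
wrist_force: [-0.2, -0.5, -0.2]
grip_width: 0.0881
```

{"api": "jog_arm", "payload": {"moves": [[[0,0,0,0,0,0],[0,0,0,0,0,0],[0,0,0,0,0,0],[0,0,0,0,0,0],[0,0,0,0,0,0]]], "fingers": 1}}

```text
time: 32.2
tcp_pos: [0.659, -0.1222, 0.0854]
tool_rot: [1.0, 0.002, 0.0, -0.001]
wrist_force: [-0.2, 1.2, -0.0]
grip_width: 0.0402
```

{"api": "jog_arm", "payload": {"moves": [[[0,0,0,0,0,0],[0,0,0,0,0,0],[0,0,0,0,0,0]]]}}

```text
time: 32.58
tcp_pos: [0.6591, -0.1221, 0.0854]
tool_rot: [1.0, 0.002, 0.0, -0.001]
wrist_force: [-0.2, -0.5, 1.1]
grip_width: 0.0366
```

{"api": "jog_arm", "payload": {"moves": [[[0,0,-0.7,0,0,0],[0,0,-1.5,0,0,0],[0,0,-2.5,0,0,0],[0,0,-3,0,0,0],[0,0,-3,0,0,0]]]}}

```text
time: 33.2
tcp_pos: [0.6594, -0.1222, 0.1161]
tool_rot: [1.0, 0.002, 0.001, -0.001]
wrist_force: [0.4, 0.4, -1.1]
grip_width: 0.0369
```

```bash
python3 go.py .437 .042 .235;python3 - <<'E'
from h import *
c=cam("wrist");cv2.imwrite("pics/w16.png",c["img"][:,:,::-1])
E
```

```text
t 33.2 tcp [ 0.6594 -0.1222  0.1161] cm [-22.15 -16.54 -11.89] rot [-0.002 -0.002  0.004] F [ 0.4  0.4 -1.1] w 0.0369 q [ 0.15  0.87 -0.07  1.51  0.08  0.77 -1.52]
```

View pics/w16.png

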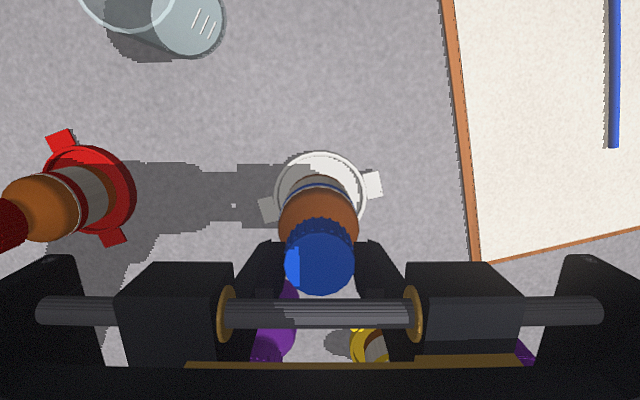

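The blue bottle is held and has lifted off. Raise it 12 cm, which clears the purple look-alike, and carry it to the blue saucer.

{"api": "jog_arm", "payload": {"moves": [[[0,0,-1.5,0,0,0],[0,0,-4.5,0,0,0],[0,0,-7.5,0,0,0],[0,0,-10.5,0,0,0],[0,0,-12,0,0,0]]]}}

```text
time: 33.88
tcp_pos: [0.6599, -0.1226, 0.2382]
tool_rot: [1.0, 0.002, 0.002, -0.001]
wrist_force: [-0.2, 1.0, -0.8]
grip_width: 0.0368
```

{"api": "jog_arm", "payload": {"moves": [[[-1,-0.8,0,0,0,0],[-3.2,-2.4,0,0,0,0],[-5.6,-4.2,0,0,0,0],[-8,-6,0,0,0,0],[-10.4,-7.8,0,0,0,0]]]}}

```text
time: 34.5
tcp_pos: [0.5529, -0.0437, 0.2367]
tool_rot: [1.0, 0.002, 0.001, -0.001]
wrist_force: [1.2, -0.5, -1.7]
grip_width: 0.0371
```

{"api": "jog_arm", "payload": {"moves": [[[-2.4,-1.8,0,0,0,0],[-4.8,-3.6,0,0,0,0],[-7.2,-5.4,0,0,0,0],[-9.4,-7,0,0,0,0],[-10.8,-8,0,0,0,0]]]}}

```text
time: 35.12
tcp_pos: [0.442, 0.0366, 0.2361]
tool_rot: [1.0, 0.003, -0.001, -0.001]
wrist_force: [-0.1, 0.3, -0.3]
grip_width: 0.037
```

{"api": "jog_arm", "payload": {"moves": [[[-0.3,-0.2,0,0,0,0],[-0.3,-0.2,0,0,0,0]]]}}

```text
time: 35.38
tcp_pos: [0.4391, 0.0384, 0.236]
tool_rot: [1.0, 0.003, -0.001, -0.001]
wrist_force: [0.2, -0.8, -2.0]
grip_width: 0.0369
```

```bash
python3 go.py .437 .042 .085;python3 - <<'E'
from h import *
c=cam("wrist");cv2.imwrite("pics/w17.png",c["img"][:,:,::-1])
E
```

```text
t 35.38 tcp [0.4391 0.0384 0.236 ] cm [-0.19 -0.33 15.1 ] rot [-0.002  0.001  0.006] F [ 0.2 -0.8 -2. ] w 0.0369 q [-0.13  0.43 -0.08  2.07  0.05  0.64 -1.82]
```

View pics/w17.png

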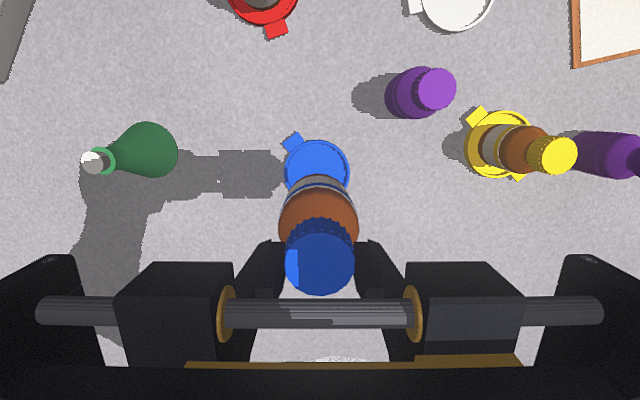

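The blue saucer (317,165) is about 3 px left of the bottle axis, matching the computed 3 mm correction. I'll apply that while lowering.

{"api": "jog_arm", "payload": {"moves": [[[-0.1,-0.2,3,0,0,0],[-0.2,-0.35,6.5,0,0,0],[-0.2,-0.35,10,0,0,0],[-0.2,-0.35,12.5,0,0,0],[-0.2,-0.35,13.7,0,0,0]]]}}

```text
time: 36.05
tcp_pos: [0.4379, 0.0413, 0.0977]
tool_rot: [1.0, 0.002, -0.001, -0.001]
wrist_force: [0.7, -0.4, -0.7]
grip_width: 0.0371
```

{"api": "jog_arm", "payload": {"moves": [[[0,0,0.3,0,0,0],[0,0,0.5,0,0,0],[0,0,0.5,0,0,0]]]}}

```text
time: 36.42
tcp_pos: [0.4385, 0.0414, 0.0932]
tool_rot: [1.0, 0.002, -0.0, -0.001]
wrist_force: [-0.1, 0.3, -1.6]
grip_width: 0.0366
```

```bash
python3 go.py .437 .042 .0858
```

```text
t 36.42 tcp [0.4385 0.0414 0.0932] cm [-0.15 -0.06  0.74] rot [-0.002  0.     0.004] F [-0.1  0.3 -1.6] w 0.0366 q [-0.17  0.7  -0.04  2.22  0.1   0.22 -1.87]
```

{"api": "jog_arm", "payload": {"moves": [[[-0.1,0,0.2,0,0,0],[-0.15,-0.05,0.4,0,0,0],[-0.15,-0.05,0.55,0,0,0],[-0.15,-0.05,0.65,0,0,0],[-0.15,-0.05,0.75,0,0,0]]]}}

```text
time: 37.05
tcp_pos: [0.4369, 0.0419, 0.0856]
tool_rot: [1.0, 0.002, -0.0, -0.001]
wrist_force: [-0.0, -0.3, -1.8]
grip_width: 0.0369
```

{"api": "jog_arm", "payload": {"moves": [[[0,0,0.05,0,0,0],[0,0,0.1,0,0,0],[0,0,0.1,0,0,0]]]}}

```text
time: 37.42
tcp_pos: [0.4373, 0.0421, 0.0852]
tool_rot: [1.0, 0.002, 0.0, -0.001]
wrist_force: [-0.1, 0.5, 6.8]
grip_width: 0.0368
```

Contact at +6.8 N. Releasing, then moving up and clear.

{"api": "jog_arm", "payload": {"moves": [[[0,0,0,0,0,0],[0,0,0,0,0,0],[0,0,0,0,0,0],[0,0,0,0,0,0],[0,0,0,0,0,0]]], "fingers": 0}}

```text
time: 38.05
tcp_pos: [0.4373, 0.042, 0.0851]
tool_rot: [1.0, 0.002, 0.0, -0.001]
wrist_force: [-0.4, -0.3, 0.0]
grip_width: 0.0849
```

{"api": "jog_arm", "payload": {"moves": [[[0,0,0,0,0,0],[0,0,0,0,0,0],[0,0,-3,0,0,0],[0,0,-7,0,0,0],[0,0,-12,0,0,0]]]}}

```text
time: 38.67
tcp_pos: [0.4364, 0.0417, 0.206]
tool_rot: [1.0, 0.002, -0.001, -0.001]
wrist_force: [0.4, -0.5, -1.4]
grip_width: 0.0883
```

{"api": "jog_arm", "payload": {"moves": [[[0,0,-4,0,0,0],[0,0,-8,0,0,0],[0,0,-10,0,0,0],[0,0,-10,0,0,0]]]}}

```text
time: 39.17
tcp_pos: [0.4373, 0.0416, 0.307]
tool_rot: [1.0, 0.002, 0.001, -0.001]
wrist_force: [0.4, 0.8, 0.2]
grip_width: 0.0883
```

```bash
python3 go.py
python3 - <<'E'
from h import *
im=[]
c=cam("wrist");cv2.imwrite("pics/w18.png",c["img"][:,:,::-1])
c=cam("scene");cv2.imwrite("pics/s18.png",c["img"][:,:,::-1])
c2=cam("top");cv2.imwrite("pics/t18.png",c2["img"][:,:,::-1])
for k in ("red","yellow","blue"): print(k,blobs(c["img"],k,60),blobs(c2["img"],k,60))
E
```

```text
t 39.17 tcp [0.4373 0.0416 0.307 ] cm [0. 0. 0.] rot [-0.002 -0.002  0.004] F [0.4 0.8 0.2] w 0.0883 q [-0.13  0.32 -0.1   1.97  0.04  0.85 -1.81]
red [([13.1, 20.8], [7, 17, 13, 8, 80]), ([333.9, 180.9], [327, 174, 14, 15, 167]), ([334.9, 215.0], [317, 202, 36, 22, 304])] [([313.2, 189.8], [300, 173, 27, 36, 474]), ([37.5, 236.8], [32, 231, 11, 12, 96])]
yellow [([197.5, 178.5], [190, 172, 15, 14, 177]), ([203.8, 211.6], [184, 201, 41, 19, 332])] [([413.3, 250.3], [397, 235, 32, 31, 511])]
blue [([529.3, 171.2], [508, 142, 46, 51, 1054]), ([277.9, 152.3], [272, 147, 12, 12, 120]), ([280.2, 183.4], [263, 175, 35, 15, 212]), ([148.5, 307.6], [135, 287, 28, 41, 138])] [([111.4, 161.2], [69, 128, 82, 61, 1410])]
```

View pics/w18.png

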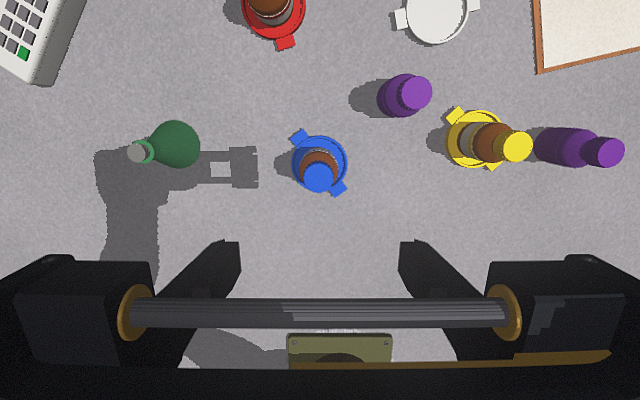

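View pics/s18.png

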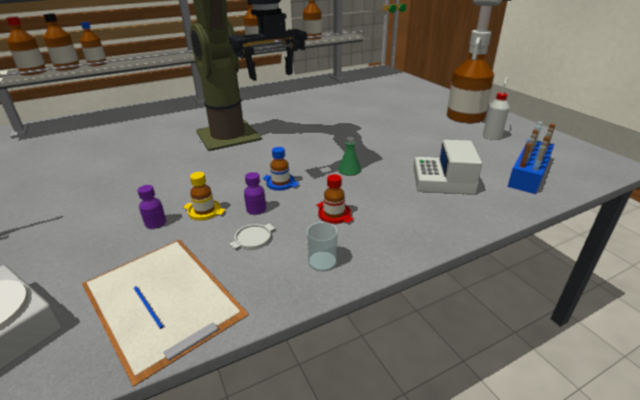

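View pics/t18.png

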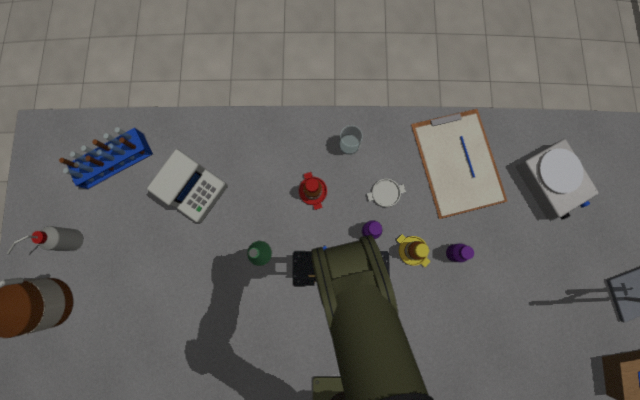

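The scene view shows every bottle upright in the saucer of its cap colour: red cap (334,181), yellow (198,178), blue (278,152). The white saucer (253,236) is empty. In the top view the beaker (350,140), flask (259,253) and purple bottles (372,230), (460,253) are where they started, and the arm is clear. Handing in.

```bash
python3 -c "
from cell import workorder
print(workorder.close_job())"
```

```text
the job is handed in; nothing more can be done
None
```

All three bottles are back in the saucers that match their caps, and the white spare is empty. The job was handed in at about 39 s of the 120 s allowed.

- **Order of moves:** blue to the spare, yellow to yellow, red to red, then blue from the spare to blue. Each bottle was gripped by its cap and carried upright. I lowered each until the wrist felt the saucer floor, at 4 to 9 N, before opening the fingers.
- **Last checks:** the final scene picture shows all three bottles upright and the gripper clear of everything. The final top view shows the beaker, flask, titrator and purple look-alikes where they started; it was compared by eye.
- **Did not fully agree:**
  - The saucer centres differed by a few mm between cameras, and by up to about 10 mm in the coarse scene view. I used the close wrist views, which agreed to about 2 to 3 mm.
  - In the final top view the arm hides the blue saucer. The blue bottle's placing was therefore checked only in the wrist and scene views.
  - The sideways position drifted 4 to 5 mm on three of the four descents to pick up a bottle. I corrected it each time before closing the fingers.

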